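# Change over the duct punch: clear the tray, clamp the next blank to the click, start

### The job

The duct punch has finished its batch: move every slotted piece from its catch tray into the open tote. Lay the next blank (the longer duct piece without slots) flat on the vise bed, between jaw and fence and about centred along the fence, then tighten the vise's ratchet knob clockwise until the jaw holds the blank square against the fence and the knob slips over its ratchet by at least two clicks. When the tray is cleared and the blank clamped, and only then, press the start button fully down and leave everything so, without disturbing the tools lying about.

Things in the scene. Friction and masses are not known exactly. Their poses are not given: they have to be found in the camera images.
- part1: finished piece of slotted wiring duct, one of 3 to 5 (an absent one reads None from the start): light grey plastic, square section 40 x 40 mm, 80 mm long along its y axis, 60 g, rows of dark punched slots round it; origin at its centre, 20 mm above what it lies on. At the start it lies flat in the machine's catch tray, its y axis roughly along the tray's y
- part2: finished piece of slotted wiring duct, one of 3 to 5 (an absent one reads None from the start): light grey plastic, square section 40 x 40 mm, 80 mm long along its y axis, 60 g, rows of dark punched slots round it; origin at its centre, 20 mm above what it lies on. At the start it lies flat in the machine's catch tray, its y axis roughly along the tray's y
- part3: finished piece of slotted wiring duct, one of 3 to 5 (an absent one reads None from the start): light grey plastic, square section 40 x 40 mm, 80 mm long along its y axis, 60 g, rows of dark punched slots round it; origin at its centre, 20 mm above what it lies on. At the start it lies flat in the machine's catch tray, its y axis roughly along the tray's y
- part4: finished piece of slotted wiring duct, one of 3 to 5 (an absent one reads None from the start): light grey plastic, square section 40 x 40 mm, 80 mm long along its y axis, 60 g, rows of dark punched slots round it; origin at its centre, 20 mm above what it lies on. At the start it lies flat in the machine's catch tray, its y axis roughly along the tray's y
- part5: finished piece of slotted wiring duct, one of 3 to 5 (an absent one reads None from the start): light grey plastic, square section 40 x 40 mm, 80 mm long along its y axis, 60 g, rows of dark punched slots round it; origin at its centre, 20 mm above what it lies on. At the start it lies flat in the machine's catch tray, its y axis roughly along the tray's y
- blank: the unslotted blank: light grey plastic duct, square section 40 x 40 mm, 130 mm long along its y axis, 100 g, plain sides; origin at its centre, 20 mm above what it lies on. At the start it lies flat on the bench in front of the vise; any of its four long faces may be down in the vise
- machine: grey punching machine (fixed) with a steel catch tray in front of its discharge mouth. Origin on the bench under the middle of the tray. The tray is 260 (x) x 230 (y) mm outside, floor 4 mm thick, walls 28 mm high; the machine's housing (300 x 200 mm, 200 mm high) begins 125 mm from the origin on the +y side
- tote: open blue plastic tote (fixed), 250 (x) x 210 (y) mm outside, 70 mm high, walls and floor 5 mm; origin on the bench under its middle. A piece counts as inside when its centre is between the walls and not above the rim: lying on the floor or in a second layer
- vise: pallet vise (fixed): aluminium base 200 (x) x 160 (y) mm, its flat bed at 20 mm height; origin on the bench under its middle. The steel fence runs along y on the +x side: its face is at x = +70 mm, it is 140 mm long and rises 15 mm over the bed. The gear housing (56 x 90 mm, top at 54 mm over the bench) with the knob on it is at x = -68 mm
- jaw: the vise's sprung steel jaw, 100 mm long (y), rising 15 mm over the bed, facing the fence; origin at bed height in the middle of its working face. The face is 59 mm from the fence with the screw at 0 and moves 5 mm towards it per radian of screw, pushing the blank over to the fence
- seat (a point): centre of the blank's place when clamped: 40 mm over the bench, 50 mm from the vise's origin along its +x, on its centre line; axes as the vise's. The blank's y axis lies along the vise's y, either way round
- knob_axis (a point): on the knob's vertical axis, at the middle of its height (77 mm over the bench). The knob is a black ribbed cylinder, 48 mm diameter, 32 mm tall (61 to 93 mm over the bench), and can be gripped from above at any angle
- screw (a joint): angle of the vise's clamping screw, rad: starts between 0 (jaw open) and 0.6; turning the knob clockwise seen from above raises it; it comes up against its end stop at 4.8, where the jaw's spring (about 3 N) holds the blank on the fence. Let go there it creeps back by some 0.01 rad/s at most, which does no harm; tightened counts from 4.0
- knob (a joint): angle by which the ratchet knob has slipped on its screw, rad, 0 at the start. The knob turns the screw until the torque reaches 0.35 N m; then the ratchet slips and this value grows while the screw stands still. A tooth (one click) is 0.15 rad; two clicks are wanted. Turned back, the knob takes the screw with it
- start (a joint): travel of the start button, m: 0 at rest, 0.006 fully down (5 N); springs back; counts as pressed beyond 0.0045
- start_top (a point): middle of the top of the start button: white, 30 mm diameter, pressed straight down; 63 mm over the bench, on a small fixed grey pod (70 x 60 mm, 45 mm high)
- pliers: pliers with black grips, 160 mm long, lying at the back left: leave alone
- driver: screwdriver lying at the back right: leave alone
- tape: black tape roll, 80 mm across, 19 mm high, lying at the back between vise and machine: leave alone
Things that resemble listed ones, but are neither listed nor needed, are in the scene too. What is shaped like the part2 but green or purple is not meant.

How it is judged:
By the outcome, as a careful person would: the job done as asked, in the order asked, and still so for the second after the job is handed in, with the robot touching nothing.
Of part1, part2, part3, part4, part5 only 3 to 5 are there at a start; the rules pass over those that are not, and their reading is None.
At some moment in a run one of part1, part2, part3, part4, part5, blank may be knocked a few centimetres aside while the robot is not near it.
Once in a run the grip may slacken for a moment while it holds something.
It also fails if it takes over 210 s, if anything falls off the work surface, if the arm or the gripper's body presses on something with over 40 N, if the wrist force passes 120 N, or if a joint passes its speed limit or range.

### The arm

A 7-joint arm with a two-finger parallel gripper is mounted at the origin on the work surface. World frame = base frame: x ahead of the robot, y to its left, z up, the work surface at z = 0. Lengths are in m, angles in degrees, forces in N, time in s.
With the tool pointing down it reaches from about 0.425 to 0.95 m from the base axis. Payload 4.7 kg.
Tool frame: the origin (TCP) lies on the centre line of the jaws, within the pads' length; the fingertips stand 22 mm ahead of it and the grasp point (between the pads) lies 3 mm ahead of it; z points along the fingers, y is the direction in which the jaws open and shut (so a half turn about z gives the same grasp; the last joint's range is limited). The gripper opens to 87 mm and grips with 3 to 60 N. Pads are 19 mm wide; open, the fingers measure 117 mm over their backs; the gripper's body (75 mm by 190 mm) begins 51 mm behind the grasp point.
Start: joints at [65.266, 26.849, -2.785, 87.806, 1.381, 65.374, -4.715], TCP at [0.265, -0.621, 0.245] pointing down, gripper open.
Joint ranges: [-148.3, 148.3], [-19.14, 114.17], [-79.39, 73.82], [5.75, 140.21], [-59.74, 239.74], [12.07, 113.84], [-152.46, 152.46]. Speed limits (degrees/s): [147.25, 147.25, 180, 180, 180, 180, 180].

### API

Orientations are given as a 3x3 rotation matrix whose columns are the frame's x, y, z axes.
In Python, from station import monitor, viewer, close_job gives the robot as it stands.
- The arm moves only by the shell command python3 -m crank 'ROWS' [FORCE]. ROWS is a JSON object of lists of equal length, an entry for each row: "turn": the turn, a rotation vector about the tool's x, y, z in rad, a list of three; "offset": the shift along the tool's x, y, z in mm, a list of three; "hand": the closure, from -1 (fully open) to 1 (shut). In form: {"turn": [[rx, ry, rz], ...], "offset": [[x, y, z], ...], "hand": [hand, ...]}. A call has 1 to 12 rows; each row is the pose to reach, as a shift and turn from the pose commanded when the call began, along the tool's axes at that moment; what a row does not reach only later rows make up. A row lasts 1/10 s, in which the tool goes at most 50 mm and 8.59 degrees, less where a joint would pass 70% of its speed; a pose out of reach is approached as far as the arm can. A call with a gripper value outside its range is refused whole. The fingers move at their own pace and stop on an object; FORCE is the grip in N (left out, the last holds). Time passes only in rows, so rows that repeat a pose let the fingers close. It gives the time, the measured TCP pose, the force and the opening at its end, in the units of the state.
- monitor.read_state(): the state, without advancing time (a new reading comes with each control period).
- viewer.capture(name): name is "scene" or "top" or "wrist"; returns (picture, depth): 480x640x3 uint8, blue, green, red; 480x640 float32, m along the optical axis (not along the pixel's ray), 0 where there is no reading.
- viewer.camera_info(name): a dict with "intrinsics" (3x3 intrinsics, pixels), "T" (4x4, takes a point from camera to world coordinates); the wrist camera has in their place "T_tool_cam" (4x4, takes a point from camera to tool coordinates, whose origin is the TCP and whose axes are the flange's). Camera axes: x right, y up, looking along -z (the intrinsics and any distortion apply to the point x, -y, -z); pixel columns grow to the right and rows downward; lengths in m; the calibration is good to about 2 mm. A picture is of the moment at which its call begins: read the wrist's pose just before it. camera_info takes no time and is no camera call.
- close_job(): hands the job in, once; it reports no verdict.
The state is a dict: "t": time; "joints": joint angles; "qvel": joint speeds; "effort": joint torques, N m; "position": TCP position; "orientation": TCP orientation; "force": force on the tool from outside, world axes, zero at the start; "ft_torque": the same for the moment, N m; "opening": opening from 0.0 (shut) to 1.0 (fully open).
Only numpy, scipy, OpenCV 4.12 (cv2) and the standard library are available. Lean on these libraries where they do the work, as an engineer would, in place of code of your own. Each camera call takes 0.05 s, during which the arm holds its last target.

## Working session

There is one attempt and no reset: what is moved stays moved. The work goes in short steps, Python scripts to look and compute and a shell command to move; the robot and the scene stay as the last step left them, time stands still between calls to the robot, and variables do not carry over. Pictures are saved under pics/ and viewed, and the job is handed in when it is done.

```bash
ls; mkdir -p pics; python3 - <<'E'
from station import monitor, viewer
import cv2,numpy as np
s=monitor.read_state();print(s)
for n in ["scene","top","wrist"]:
    p,d=viewer.capture(n);cv2.imwrite(f"pics/a_{n}.png",p);np.save(f"pics/a_{n}.npy",d)
    print(n,viewer.camera_info(n))
E
```

```text
pics
{'t': 0.0, 'joints': array([65.26521815, 26.89642444, -2.78472066, 87.87338543,  1.38202669,
       65.37352133, -4.71685166]), 'qvel': array([-0.05550103,  0.05916301,  0.06150199,  0.1074776 , -0.04425085,
        0.01813969, -0.02129551]), 'effort': array([-4.45649107e-05, -5.07981956e+01, -8.11664038e-02, -2.36155987e+01,
       -6.14765030e-02,  3.79952230e-02,  1.82027529e-04]), 'position': array([ 0.26439492, -0.62046851,  0.24351228]), 'orientation': array([[ 9.19956931e-01,  3.92018569e-01, -8.28264991e-04],
       [ 3.92019435e-01, -9.19955315e-01,  1.72676386e-03],
       [-8.50432821e-05, -1.91324436e-03, -9.99998166e-01]]), 'force': array([ 0.22410055,  0.81925769, -0.2710643 ]), 'ft_torque': array([-0.03440323, -0.01752724,  0.02461131]), 'opening': 1.0003023008672876}
scene {'intrinsics': array([[435.99132643,   0.        , 321.81264047],
       [  0.        , 435.99132643, 238.58745302],
       [  0.        ,   0.        ,   1.        ]]), 'T': array([[ 0.5230348 , -0.44528939,  0.72674064,  1.26770411],
       [ 0.85225601,  0.2829558 , -0.43999513, -0.41535736]
[... 382 characters left out ...]
021, -0.02571482, -0.0061817 ,  0.04599082],
       [-0.01002933,  0.15230706,  0.98828233,  1.32703268],
       [ 0.        ,  0.        ,  0.        ,  1.        ]])}
wrist {'intrinsics': array([[341.25435922,   0.        , 324.87141427],
       [  0.        , 341.25435922, 239.79901444],
       [  0.        ,   0.        ,   1.        ]]), 'T_tool_cam': array([[-5.41977090e-04,  9.64877178e-01,  2.62700853e-01,
         7.17487734e-02],
       [ 9.99999787e-01,  4.27595544e-04,  4.92574696e-04,
         3.76430208e-04],
       [ 3.62944368e-04,  2.62701064e-01, -9.64877204e-01,
        -1.40036059e-01],
       [ 0.00000000e+00,  0.00000000e+00,  0.00000000e+00,
         1.00000000e+00]])}
```

View pics/a_scene.png

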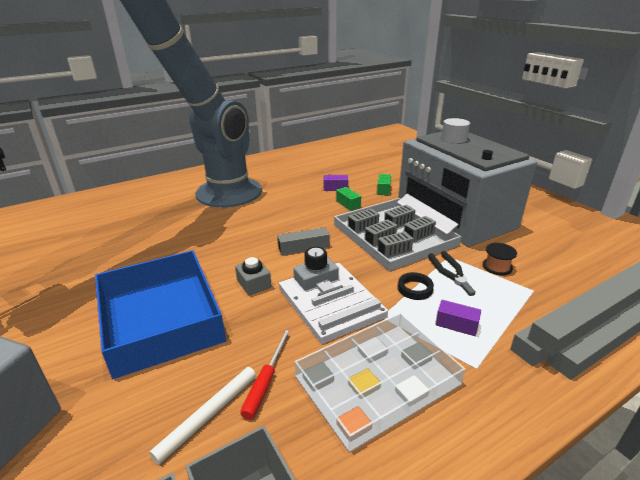

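View pics/a_top.png

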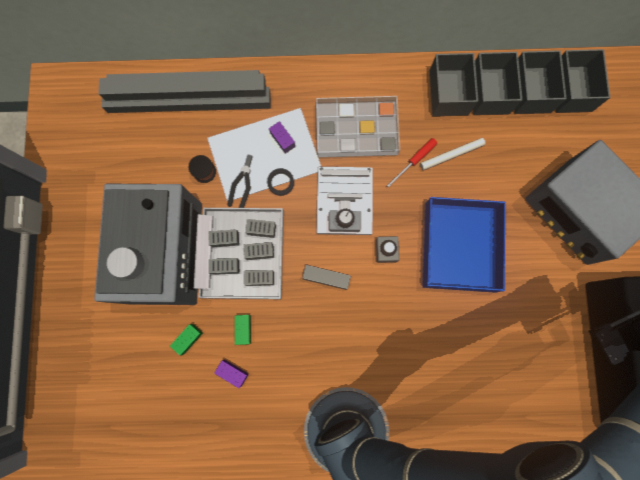

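View pics/a_wrist.png

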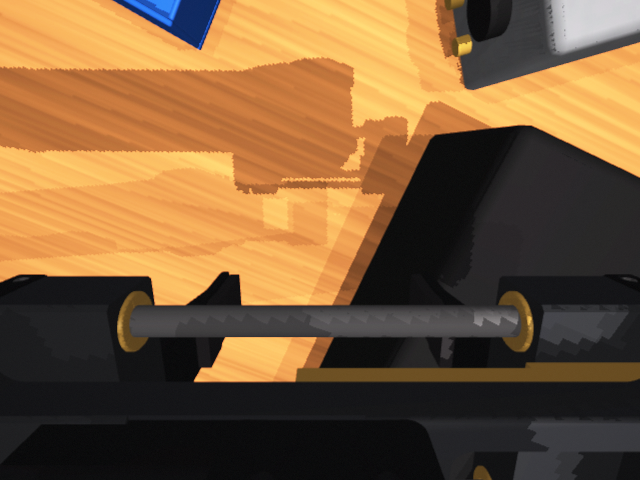

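The scene and top views agree on five slotted grey parts in the tray (top px ~(224,237), (261,228), (259,250), (224,266), (259,278)). The blank is the plain grey bar at (327,277), with the vise at (345,200), knob (345,217), start button (389,247) and tote (464,245).

Lookalikes to avoid:
- Green blocks at (186,340) and (242,329)
- Purple blocks at (231,373) and (282,137)
- Grey long ducts at (185,90)
- White rod at (453,153)

Now I'll measure.

```bash
cat > h.py <<'E'
from station import monitor, viewer
import cv2,numpy as np
def cloud(name,d,info,T=None):
    K=info["intrinsics"];T=info["T"] if T is None else T
    v,u=np.mgrid[0:d.shape[0],0:d.shape[1]]
    P=np.stack([(u-K[0,2])/K[0,0]*d,-(v-K[1,2])/K[1,1]*d,-d],-1)
    return P@T[:3,:3].T+T[:3,3]
def shot(name,tag=None):
    s=monitor.read_state();p,d=viewer.capture(name);i=viewer.camera_info(name);T=None
    if name=="wrist":
        Tt=np.eye(4);Tt[:3,:3]=s["orientation"];Tt[:3,3]=s["position"];T=Tt@i["T_tool_cam"]
    if tag:cv2.imwrite(f"pics/{tag}.png",p)
    W=cloud(name,d,i,T);W[d<=0]=np.nan
    return p,d,W,s
def blobs(W,zlo,zhi,box,minpx=60,extra=None,erode=0):
    x,y,z=W[...,0],W[...,1],W[...,2]
    with np.errstate(invalid='ignore'):
        m=((z>zlo)&(z<zhi)&(x>box[0])&(x<box[1])&(y>box[2])&(y<box[3])).astype(np.uint8)
    if extra is not None:m&=extra.astype(np.uint8)
    if erode:m=cv2.erode(m,np.ones((erode,erode),np.uint8))
    n,l,st,c=cv2.connectedComponentsWithStats(m,connectivity=4)
    out=[]
    for k in range(1,n):
        if st[k,4]<minpx:continue
        q=W[l==k];r=cv2.minAreaRect((q[:,:2]*1000).astype(np.float32))
        (cx,cy),(w,h),a=r
        if w<h:a+=90;w,h=h,w
        a=(a+90)%180-90   # direction of long axis in world, deg from +x
        out.append(dict(px=tuple(c[k].round(0)),c=(round(cx/1000,4),round(cy/1000,4)),L=round(w),B=round(h),ang=round(a,1),z=round(float(np.median(q[:,2])),4),n=int(st[k,4])))
    return out
E
python3 - <<'E'
from h import *
p,d,W,s=shot("top","b_top")
for u,v in [(240,253),(464,250),(327,277),(345,217),(389,247),(345,175),(389,260)]:print((u,v),W[v,u].round(4))
print("parts")
for b in blobs(W,.036,.06,(.25,.6,.05,.45)):print(b)
print("blank etc")
for b in blobs(W,.03,.06,(.1,.6,-.2,.1)):print(b)
print("high .05+")
for b in blobs(W,.055,.11,(.2,.75,-.5,.12),30):print(b)
print("blue")
hsv=cv2.cvtColor(p,cv2.COLOR_BGR2HSV);bl=(hsv[...,0]>105)&(hsv[...,0]<125)&(hsv[...,1]>120)
for b in blobs(W,.06,.08,(.1,.7,-.6,0),60,bl):print(b)
cv2.imwrite("pics/b_crop.png",cv2.resize(p[160:310,180:420],None,fx=3.3,fy=3.3,interpolation=cv2.INTER_CUBIC))
E
```

```text
(240, 253) [0.4971 0.292  0.0054]
(464, 250) [ 0.4897 -0.3569  0.0007]
(327, 277) [0.4179 0.0419 0.0394]
(345, 217) [ 0.5763 -0.0114  0.0913]
(389, 247) [ 0.494  -0.1312  0.0665]
(345, 175) [ 0.7155 -0.0184  0.0287]
(389, 260) [ 0.4608 -0.1328  0.043 ]
parts
{'px': (np.float64(211.0), np.float64(253.0)), 'c': (0.4726, 0.3536), 'L': 249, 'B': 123, 'ang': -3.4, 'z': 0.0443, 'n': 1718}
{'px': (np.float64(259.0), np.float64(227.0)), 'c': (0.5648, 0.2303), 'L': 81, 'B': 41, 'ang': 82.7, 'z': 0.0439, 'n': 406}
{'px': (np.float64(258.0), np.float64(250.0)), 'c': (0.4989, 0.2356), 'L': 81, 'B': 41, 'ang': -86.0, 'z': 0.0439, 'n': 412}
{'px': (np.float64(314.0), np.float64(274.0)), 'c': (0.4276, 0.0772), 'L': 64, 'B': 40, 'ang': 75.7, 'z': 0.0401, 'n': 298}
{'px': (np.float64(258.0), np.float64(277.0)), 'c': (0.4225, 0.2349), 'L': 80, 'B': 40, 'ang': 89.7, 'z': 0.0442, 'n': 420}
{'px': (np.float64(241.0), np.float64(328.0)), 'c': (0.2847, 0.2823), 'L': 68, 'B': 40, 'ang': -0.9, 'z': 0.0406, 'n': 372}
{'px': (np.float64(189.0), np.float64(334.0)), 'c': (0.2676, 0.4283), 'L': 50, 'B': 39, 'ang'
[... 481 characters left out ...]
001, -0.3435), 'L': 250, 'B': 212, 'ang': -5.2, 'z': 0.0678, 'n': 929}
{'px': (np.float64(345.0), np.float64(218.0)), 'c': (0.5787, -0.0087), 'L': 55, 'B': 52, 'ang': 64.8, 'z': 0.0922, 'n': 311}
{'px': (np.float64(388.0), np.float64(247.0)), 'c': (0.4945, -0.1291), 'L': 43, 'B': 42, 'ang': -27.8, 'z': 0.0623, 'n': 177}
blue
{'px': (np.float64(475.0), np.float64(201.0)), 'c': (0.6191, -0.3709), 'L': 172, 'B': 5, 'ang': 84.4, 'z': 0.069, 'n': 89}
{'px': (np.float64(481.0), np.float64(268.0)), 'c': (0.4959, -0.3438), 'L': 242, 'B': 208, 'ang': -5.5, 'z': 0.0695, 'n': 298}
{'px': (np.float64(429.0), np.float64(247.0)), 'c': (0.4856, -0.2395), 'L': 166, 'B': 6, 'ang': -5.6, 'z': 0.0697, 'n': 94}
```

View pics/b_crop.png

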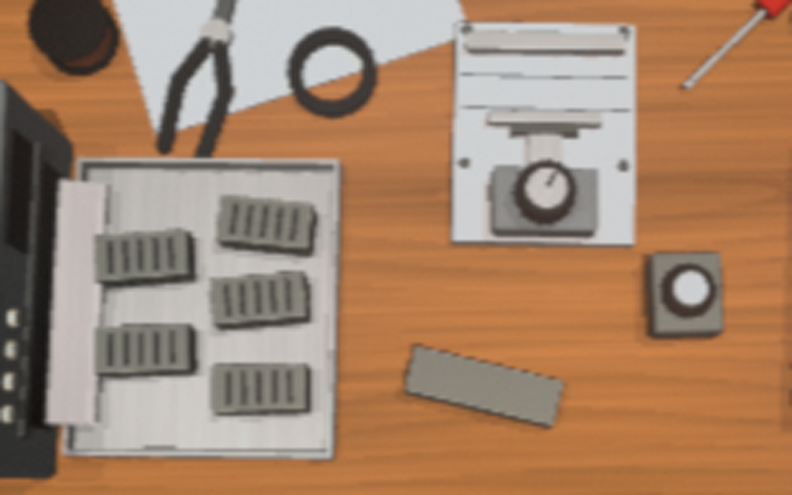

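The crop confirms five slotted parts (crop px (145,257), (145,348), (267,222), (261,298), (262,388)) and the plain blank (485,385). Two of the parts lie near the chute. Next I'll measure the far parts, the vise and the chute.

```bash
python3 - <<'E'
from h import *
p,d,W,s=shot("top")
print("far parts")
g=cv2.cvtColor(p,cv2.COLOR_BGR2GRAY)
for b in blobs(W,.036,.049,(.36,.62,.27,.375)):print(b)
for v in (237,266,252):
  print(v,[(u,*W[v,u].round(3)) for u in range(186,246,5)])
print("vise base")
for b in blobs(W,.016,.024,(.5,.72,-.12,.1),30):print(b)
print("jaw/fence")
for b in blobs(W,.029,.039,(.5,.72,-.12,.1),10):print(b)
print("tray rim")
for b in blobs(W,.024,.031,(.3,.7,.1,.5),10):print(b)
print("machine")
for b in blobs(W,.19,.22,(.3,.7,.3,.8),10):print(b)
E
```

```text
far parts
{'px': (np.float64(223.0), np.float64(237.0)), 'c': (0.5385, 0.3356), 'L': 79, 'B': 42, 'ang': -86.6, 'z': 0.0438, 'n': 381}
{'px': (np.float64(222.0), np.float64(265.0)), 'c': (0.4581, 0.3344), 'L': 80, 'B': 41, 'ang': -89.1, 'z': 0.0442, 'n': 403}
237 [(186, np.float64(0.525), np.float64(0.411), np.float64(0.132)), (191, np.float64(0.531), np.float64(0.408), np.float64(0.097)), (196, np.float64(0.54), np.float64(0.409), np.float64(0.046)), (201, np.float64(0.54), np.float64(0.395), np.float64(0.045)), (206, np.float64(0.542), np.float64(0.384), np.float64(0.032)), (211, np.float64(0.539), np.float64(0.367), np.float64(0.045)), (216, np.float64(0.539), np.float64(0.353), np.float64(0.042)), (221, np.float64(0.537), np.float64(0.337), np.float64(0.05)), (226, np.float64(0.538), np.float64(0.325), np.float64(0.043)), (231, np.float64(0.538), np.float64(0.311), np.float64(0.041)), (236, np.float64(0.537), np.float64(0.296), np.float64(0.043)), (241, np.float64(0.544), np.float64(0.289), np.float64(0.007))]
266 [(186, np.float64(0.449), np.float64(0.413), np.float64(0.121)), (
[... 2776 characters left out ...]
), 'c': (0.5313, 0.1719), 'L': 58, 'B': 3, 'ang': -0.8, 'z': 0.0274, 'n': 35}
{'px': (np.float64(280.0), np.float64(264.0)), 'c': (0.4608, 0.1756), 'L': 37, 'B': 3, 'ang': -0.9, 'z': 0.028, 'n': 17}
{'px': (np.float64(279.0), np.float64(282.0)), 'c': (0.4068, 0.1761), 'L': 25, 'B': 3, 'ang': -0.5, 'z': 0.0276, 'n': 15}
{'px': (np.float64(202.0), np.float64(296.0)), 'c': (0.3736, 0.3947), 'L': 29, 'B': 10, 'ang': 70.8, 'z': 0.0283, 'n': 23}
{'px': (np.float64(266.0), np.float64(297.0)), 'c': (0.367, 0.2173), 'L': 79, 'B': 9, 'ang': -89.0, 'z': 0.0276, 'n': 52}
machine
{'px': (np.float64(140.0), np.float64(241.0)), 'c': (0.5049, 0.5103), 'L': 300, 'B': 201, 'ang': -2.0, 'z': 0.2108, 'n': 8487}
```

```bash
cat >> h.py <<'E'
from scipy.spatial.transform import Rotation as Ro
import sys
def Rg(yaw):
    c,s=np.cos(np.radians(yaw)),np.sin(np.radians(yaw))
    return np.array([[c,s,0],[s,-c,0],[0,0,-1.]])
def to(x,y,z,yaw):
    s=monitor.read_state();R=s["orientation"]
    o=R.T@(np.array([x,y,z])-s["position"])*1000
    r=Ro.from_matrix(R.T@Rg(yaw)).as_rotvec()
    print("offset",o.round(1),"turn",r.round(3),"rows>=",int(np.ceil(max(np.linalg.norm(o)/50,np.degrees(np.linalg.norm(r))/8.59))), "pos",s["position"].round(4),"yaw",round(np.degrees(np.arctan2(R[1,0],R[0,0])),1),"j7",s["joints"][6].round(1),"t",round(s["t"],2),"F",s["force"].round(1),"op",round(s["opening"],3))
E
python3 -c "
from h import *
to(.55,-.2,.2435,60)"
```

```text
offset [ 427.6 -275.2    0.8] turn [-0.001 -0.    -0.644] rows>= 11 pos [ 0.2645 -0.6208  0.2441] yaw 23.1 j7 -4.7 t 0.25 F [ 0.1 -0.2  0.1] op 0.999
```

```bash
python3 -m crank '{"offset":[[428,-275,0],[428,-275,0],[428,-275,0],[428,-275,0],[428,-275,0],[428,-275,0],[428,-275,0],[428,-275,0],[428,-275,0],[428,-275,0],[428,-275,0],[428,-275,0]],"turn":[[0,0,-0.644],[0,0,-0.644],[0,0,-0.644],[0,0,-0.644],[0,0,-0.644],[0,0,-0.644],[0,0,-0.644],[0,0,-0.644],[0,0,-0.644],[0,0,-0.644],[0,0,-0.644],[0,0,-0.644]],"hand":[-0.3,-0.3,-0.3,-0.3,-0.3,-0.3,-0.3,-0.3,-0.3,-0.3,-0.3,-0.3]}' 30; python3 -c "
from h import *
to(.4225,.235,.15,90)"
```

```text
t: 1.45
position: [0.5515, -0.1978, 0.2445]
orientation: [[0.496, 0.868, 0.0], [0.868, -0.496, 0.001], [0.001, -0.0, -1.0]]
force: [0.3, 0.6, -0.3]
opening: 0.651
offset [ 311.7 -326.8   94.7] turn [ 0.    -0.001 -0.519] rows>= 10 pos [ 0.5515 -0.1978  0.2445] yaw 60.3 j7 -21.4 t 1.45 F [ 0.3  0.6 -0.3] op 0.651
```

```bash
python3 -m crank '{"offset":[[312,-327,94],[312,-327,94],[312,-327,94],[312,-327,94],[312,-327,94],[312,-327,94],[312,-327,94],[312,-327,94],[312,-327,94],[312,-327,94],[312,-327,94],[312,-327,94]],"turn":[[0,0,-0.52],[0,0,-0.52],[0,0,-0.52],[0,0,-0.52],[0,0,-0.52],[0,0,-0.52],[0,0,-0.52],[0,0,-0.52],[0,0,-0.52],[0,0,-0.52],[0,0,-0.52],[0,0,-0.52]],"hand":[-0.3,-0.3,-0.3,-0.3,-0.3,-0.3,-0.3,-0.3,-0.3,-0.3,-0.3,-0.3]}' 30; python3 - <<'E'
from h import *
p,d,W,s=shot("wrist","c_w")
for b in blobs(W,.036,.049,(.36,.62,.17,.375)):print(b)
p,d,W,s=shot("top","c_t")
for b in blobs(W,.036,.049,(.36,.62,.17,.375)):print(b)
to(.4225,.235,.035,89.7)
E
```

```text
t: 2.65
position: [0.4247, 0.2309, 0.1504]
orientation: [[0.008, 1.0, 0.0], [1.0, -0.008, -0.002], [-0.002, 0.0, -1.0]]
force: [1.0, -0.5, 0.2]
opening: 0.653
{'px': (np.float64(494.0), np.float64(92.0)), 'c': (0.5403, 0.3342), 'L': 81, 'B': 42, 'ang': -87.6, 'z': 0.0437, 'n': 8065}
{'px': (np.float64(375.0), np.float64(95.0)), 'c': (0.46, 0.3331), 'L': 80, 'B': 41, 'ang': -89.5, 'z': 0.0438, 'n': 7611}
{'px': (np.float64(425.0), np.float64(234.0)), 'c': (0.5007, 0.2345), 'L': 80, 'B': 41, 'ang': -86.6, 'z': 0.0438, 'n': 5512}
{'px': (np.float64(324.0), np.float64(238.0)), 'c': (0.4241, 0.2339), 'L': 81, 'B': 41, 'ang': 89.6, 'z': 0.0438, 'n': 5498}
{'px': (np.float64(514.0), np.float64(234.0)), 'c': (0.5675, 0.2349), 'L': 68, 'B': 42, 'ang': 82.3, 'z': 0.0437, 'n': 4842}
{'px': (np.float64(261.0), np.float64(226.0)), 'c': (0.565, 0.2302), 'L': 81, 'B': 41, 'ang': 81.9, 'z': 0.0438, 'n': 327}
{'px': (np.float64(214.0), np.float64(236.0)), 'c': (0.5377, 0.3549), 'L': 40, 'B': 40, 'ang': 3.8, 'z': 0.0434, 'n': 139}
{'px': (np.float64(268.0), np.float64(249.0)), 'c': (0.5007, 0.206), 'L': 40, 'B': 23, 'ang': 9.6, 'z': 0.0437, 'n': 104}
offset [  4.4  -2.5 115.6] turn [ 0.001  0.001 -0.004] rows>= 3 pos [0.4249 0.2308 0.1506] yaw 89.5 j7 -49.4 t 2.75 F [0.7 0.4 0.4] op 0.65
```

View pics/c_w.png

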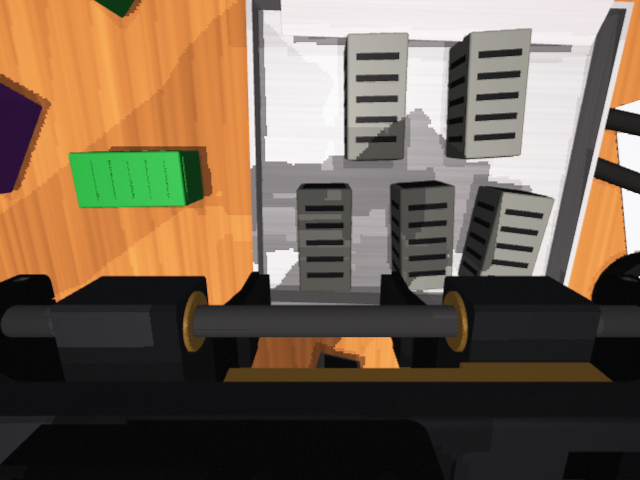

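The wrist view shows all five slotted parts in the tray, with the target at px (324,238) in line with the jaws and the green block outside at (130,180). I'll descend on it and grip.

```bash
python3 -m crank '{"offset":[[3,-1,40],[3,-1,75],[3,-1,100],[3,-1,115],[3,-1,115],[3,-1,115],[3,-1,115],[3,-1,115],[3,-1,115],[3,-1,115]],"turn":[[0,0,0],[0,0,0],[0,0,0],[0,0,0],[0,0,0],[0,0,0],[0,0,0],[0,0,0],[0,0,0],[0,0,0]],"hand":[-0.3,-0.3,-0.3,-0.3,-0.3,1,1,1,1,1]}' 30; python3 -m crank '{"offset":[[0,0,-40],[0,0,-80],[0,0,-115],[0,0,-115]],"turn":[[0,0,0],[0,0,0],[0,0,0],[0,0,0]],"hand":[1,1,1,1]}' 30; python3 -c "
from h import *
to(.49,.0,.16,87)
to(.43,-.29,.16,84.5)"
```

```text
t: 3.75
position: [0.4236, 0.2366, 0.0366]
orientation: [[0.005, 1.0, 0.002], [1.0, -0.005, 0.0], [0.0, 0.002, -1.0]]
force: [-0.1, -2.1, 6.6]
opening: 0.454
t: 4.15
position: [0.425, 0.2386, 0.155]
orientation: [[0.004, 1.0, 0.009], [1.0, -0.004, 0.004], [0.004, 0.009, -1.0]]
force: [0.1, 0.3, -1.2]
opening: 0.456
offset [-238.3   66.    -5.4] turn [ 0.009 -0.004  0.048] rows>= 5 pos [0.425  0.2386 0.155 ] yaw 89.8 j7 -50.1 t 4.15 F [ 0.1  0.3 -1.2] op 0.456
offset [-528.5    7.2   -7.1] turn [ 0.009 -0.005  0.092] rows>= 11 pos [0.425  0.2386 0.155 ] yaw 89.8 j7 -50.1 t 4.15 F [ 0.1  0.3 -1.2] op 0.456
```

```bash
python3 -m crank '{"offset":[[-240,70,-5],[-240,70,-5],[-240,70,-5],[-240,70,-5],[-240,70,-5],[-530,12,-5],[-530,12,-5],[-530,12,-5],[-530,12,-5],[-530,12,-5],[-530,12,-5],[-530,12,-5]],"turn":[[0,0,0.05],[0,0,0.05],[0,0,0.05],[0,0,0.05],[0,0,0.05],[0,0,0.09],[0,0,0.09],[0,0,0.09],[0,0,0.09],[0,0,0.09],[0,0,0.09],[0,0,0.09]],"hand":[1,1,1,1,1,1,1,1,1,1,1,1]}' 30; python3 - <<'E'
from h import *
p,d,W,s=shot("wrist","d_w")
c=np.array([.5,-.3435]);a=np.radians(-5.5);ex=np.array([np.cos(a),np.sin(a)]);ey=np.array([-ex[1],ex[0]])
for i in(-.07,0,.07):
  for j in (.045,-.045):print(i,j,(c+i*ex+j*ey).round(4))
to(.4346,-.292,.04,84.5)
E
```

```text
t: 5.35
position: [0.4292, -0.3008, 0.1544]
orientation: [[0.106, 0.994, -0.002], [0.994, -0.106, -0.003], [-0.003, -0.002, -1.0]]
force: [-0.1, 1.2, -1.0]
opening: 0.464
-0.07 0.045 [ 0.4346 -0.292 ]
-0.07 -0.045 [ 0.426  -0.3816]
0 0.045 [ 0.5043 -0.2987]
0 -0.045 [ 0.4957 -0.3883]
0.07 0.045 [ 0.574  -0.3054]
0.07 -0.045 [ 0.5654 -0.395 ]
offset [  5.2   3.9 114.4] turn [-0.002  0.    -0.005] rows>= 3 pos [ 0.4304 -0.2968  0.1544] yaw 84.2 j7 13.3 t 5.4 F [ 0.5  1.3 -0.4] op 0.458
```

View pics/d_w.png

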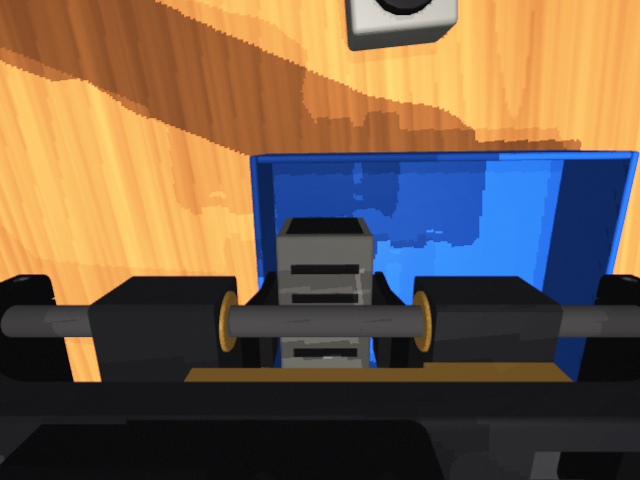

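The part is held at px (325,290) with the tote below it. I'll lower and release.

```bash
python3 -m crank '{"offset":[[5,4,40],[5,4,75],[5,4,105],[5,4,114],[5,4,114],[5,4,114],[5,4,114],[5,4,114],[5,4,70],[5,4,20],[5,4,-10],[5,4,-10]],"turn":[[0,0,0],[0,0,0],[0,0,0],[0,0,0],[0,0,0],[0,0,0],[0,0,0],[0,0,0],[0,0,0],[0,0,0],[0,0,0],[0,0,0]],"hand":[1,1,1,1,1,-0.3,-0.3,-0.3,-0.3,-0.3,-0.3,-0.3]}' 30; python3 - <<'E'
from h import *
p,d,W,s=shot("top","e_t")
for b in blobs(W,.036,.049,(.36,.62,.17,.375)):print(b)
for b in blobs(W,.03,.06,(.1,.5,-.2,.15)):print(b)
p,d,W,s=shot("wrist","e_w")
for b in blobs(W,.035,.06,(.38,.62,-.45,-.24)):print('tote',b)
to(.5,.0,.16,88); to(.565,.231,.15,82.5)
E
```

```text
t: 6.6
position: [0.4399, -0.2905, 0.1711]
orientation: [[0.094, 0.995, 0.009], [0.996, -0.094, -0.007], [-0.006, 0.01, -1.0]]
force: [-0.0, -0.2, 0.2]
opening: 0.647
{'px': (np.float64(259.0), np.float64(227.0)), 'c': (0.5645, 0.2305), 'L': 81, 'B': 41, 'ang': 82.1, 'z': 0.0435, 'n': 398}
{'px': (np.float64(222.0), np.float64(237.0)), 'c': (0.5385, 0.3347), 'L': 80, 'B': 44, 'ang': 89.7, 'z': 0.0438, 'n': 394}
{'px': (np.float64(258.0), np.float64(250.0)), 'c': (0.499, 0.2361), 'L': 82, 'B': 41, 'ang': -86.0, 'z': 0.044, 'n': 406}
{'px': (np.float64(223.0), np.float64(265.0)), 'c': (0.4579, 0.3342), 'L': 82, 'B': 41, 'ang': -88.5, 'z': 0.0441, 'n': 396}
{'px': (np.float64(387.0), np.float64(255.0)), 'c': (0.4794, -0.1294), 'L': 60, 'B': 40, 'ang': -89.7, 'z': 0.0451, 'n': 257}
{'px': (np.float64(326.0), np.float64(277.0)), 'c': (0.4195, 0.0451), 'L': 130, 'B': 41, 'ang': 75.2, 'z': 0.04, 'n': 673}
tote {'px': (np.float64(469.0), np.float64(169.0)), 'c': (0.5576, -0.2458), 'L': 125, 'B': 0, 'ang': -5.4, 'z': 0.0486, 'n': 392}
tote {'px': (np.float64(258.0), np.float64(227.0)), 'c': (0.3875, -0.2786), 'L': 77, 'B': 1, 'ang': 84.6, 'z': 0.0482, 'n': 567}
tote {'px': (np.float64(323.0), np.float64(236.0)), 'c': (0.4369, -0.2904), 'L': 80, 'B': 40, 'ang': 85.6, 'z': 0.0448, 'n': 4831}
offset [294.   35.4   6.3] turn [ 0.002  0.002 -0.06 ] rows>= 6 pos [ 0.437  -0.2893  0.1667] yaw 84.6 j7 12.8 t 6.7 F [-0.5 -0.3  0.5] op 0.651
offset [530.1  78.3  16. ] turn [0.002 0.002 0.036] rows>= 11 pos [ 0.437  -0.2893  0.1667] yaw 84.6 j7 12.8 t 6.7 F [-0.5 -0.3  0.5] op 0.651
```

```bash
python3 -m crank '{"offset":[[543,80,15],[543,80,15],[543,80,15],[543,80,15],[543,80,15],[543,80,15],[543,80,15],[543,80,15],[543,80,15],[543,80,15],[543,80,15],[543,80,15]],"turn":[[0,0,0.04],[0,0,0.04],[0,0,0.04],[0,0,0.04],[0,0,0.04],[0,0,0.04],[0,0,0.04],[0,0,0.04],[0,0,0.04],[0,0,0.04],[0,0,0.04],[0,0,0.04]],"hand":[-0.2,-0.2,-0.2,-0.2,-0.2,-0.2,-0.2,-0.2,-0.2,-0.2,-0.2,-0.2]}' 30; python3 - <<'E'
from h import *
p,d,W,s=shot("wrist","f_w")
for b in blobs(W,.036,.049,(.36,.62,.17,.375)):print(b)
to(.5677,.244,.036,82.3)
E
```

```text
t: 7.9
position: [0.5656, 0.2531, 0.1492]
orientation: [[0.123, 0.992, -0.002], [0.992, -0.123, 0.006], [0.006, -0.003, -1.0]]
force: [0.2, -0.1, 0.3]
opening: 0.597
{'px': (np.float64(275.0), np.float64(135.0)), 'c': (0.5409, 0.3344), 'L': 81, 'B': 41, 'ang': -87.0, 'z': 0.0439, 'n': 6975}
{'px': (np.float64(163.0), np.float64(151.0)), 'c': (0.4604, 0.3333), 'L': 81, 'B': 41, 'ang': -89.3, 'z': 0.0439, 'n': 7076}
{'px': (np.float64(331.0), np.float64(264.0)), 'c': (0.5681, 0.2362), 'L': 66, 'B': 40, 'ang': 81.9, 'z': 0.0438, 'n': 4244}
{'px': (np.float64(238.0), np.float64(257.0)), 'c': (0.5006, 0.2461), 'L': 58, 'B': 41, 'ang': -85.9, 'z': 0.0438, 'n': 3186}
{'px': (np.float64(276.0), np.float64(295.0)), 'c': (0.5217, 0.218), 'L': 19, 'B': 2, 'ang': -87.3, 'z': 0.0403, 'n': 79}
offset [ -4.4   2.9 112.7] turn [-0.003 -0.001  0.007] rows>= 3 pos [0.5657 0.2485 0.1487] yaw 82.7 j7 -51.1 t 7.95 F [-0.2 -0.1  0. ] op 0.598
```

```bash
python3 -m crank '{"offset":[[-4,4,40],[-4,4,75],[-4,4,100],[-4,4,113],[-4,4,113],[-4,4,113],[-4,4,113],[-4,4,113],[-4,4,70],[-4,4,30],[-4,4,0],[-4,4,0]],"turn":[[0,0,0.01],[0,0,0.01],[0,0,0.01],[0,0,0.01],[0,0,0.01],[0,0,0.01],[0,0,0.01],[0,0,0.01],[0,0,0.01],[0,0,0.01],[0,0,0.01],[0,0,0.01]],"hand":[-0.2,-0.2,-0.2,-0.2,-0.2,1,1,1,1,1,1,1]}' 30;  python3 - <<'E'
from h import *
to(.5057,-.2857,.15,84.5)
E
```

```text
t: 9.15
position: [0.5737, 0.2417, 0.1565]
orientation: [[0.143, 0.99, 0.01], [0.99, -0.144, 0.004], [0.006, 0.009, -1.0]]
force: [0.8, 0.4, -0.7]
opening: 0.459
offset [-531.7    8.4    3.5] turn [ 0.009 -0.005 -0.048] rows>= 11 pos [0.5737 0.2417 0.1565] yaw 81.8 j7 -51.2 t 9.15 F [ 0.8  0.4 -0.7] op 0.459
```

```bash
python3 -m crank '{"offset":[[-532,8,0],[-532,8,0],[-532,8,0],[-532,8,0],[-532,8,0],[-532,8,0],[-532,8,0],[-532,8,0],[-532,8,0],[-532,8,0],[-532,8,0],[-532,8,0]],"turn":[[0,0,-0.05],[0,0,-0.05],[0,0,-0.05],[0,0,-0.05],[0,0,-0.05],[0,0,-0.05],[0,0,-0.05],[0,0,-0.05],[0,0,-0.05],[0,0,-0.05],[0,0,-0.05],[0,0,-0.05]],"hand":[1,1,1,1,1,1,1,1,1,1,1,1]}' 30;  python3 - <<'E'
from h import *
shot("wrist","g_w")
to(.5057,-.2857,.042,84.5)
E
```

```text
t: 10.35
position: [0.5001, -0.2947, 0.1499]
orientation: [[0.104, 0.995, -0.001], [0.995, -0.104, -0.003], [-0.003, -0.001, -1.0]]
force: [0.4, 1.2, -0.5]
opening: 0.455
offset [  5.7   4.1 108. ] turn [-0.001  0.001 -0.004] rows>= 3 pos [ 0.5011 -0.2909  0.15  ] yaw 84.3 j7 6.5 t 10.4 F [-0.2  0.7 -0.2] op 0.457
```

View pics/g_w.png

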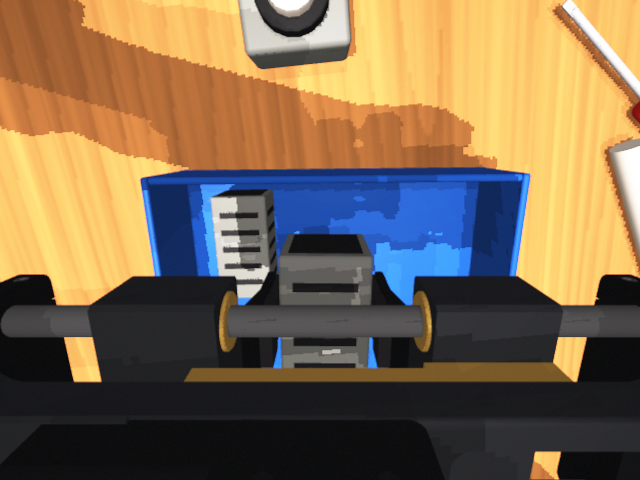

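The first part lies in the tote at px (240,245) and the second is held at (325,290), clear of it. I'll place it.

```bash
python3 -m crank '{"offset":[[5,4,40],[5,4,75],[5,4,100],[5,4,109],[5,4,109],[5,4,109],[5,4,109],[5,4,109],[5,4,70],[5,4,20],[5,4,-10],[5,4,-10]],"turn":[[0,0,0],[0,0,0],[0,0,0],[0,0,0],[0,0,0],[0,0,0],[0,0,0],[0,0,0],[0,0,0],[0,0,0],[0,0,0],[0,0,0]],"hand":[1,1,1,1,1,-0.3,-0.3,-0.3,-0.3,-0.3,-0.3,-0.3]}' 30; python3 - <<'E'
from h import *
p,d,W,s=shot("top","h_t")
for b in blobs(W,.036,.049,(.36,.62,.17,.375)):print(b)
for b in blobs(W,.03,.06,(.1,.5,-.2,.15)):print(b)
p,d,W,s=shot("wrist","h_w")
for b in blobs(W,.04,.047,(.38,.62,-.45,-.25)):print('tote',b)
to(.4995,.24,.15,93)
E
```

```text
t: 11.6
position: [0.5102, -0.2844, 0.1662]
orientation: [[0.094, 0.996, 0.01], [0.996, -0.094, -0.005], [-0.004, 0.01, -1.0]]
force: [0.4, -0.5, 0.3]
opening: 0.647
{'px': (np.float64(222.0), np.float64(237.0)), 'c': (0.5385, 0.3352), 'L': 79, 'B': 42, 'ang': -87.3, 'z': 0.0438, 'n': 390}
{'px': (np.float64(257.0), np.float64(250.0)), 'c': (0.4989, 0.2359), 'L': 81, 'B': 42, 'ang': -85.2, 'z': 0.0439, 'n': 397}
{'px': (np.float64(222.0), np.float64(265.0)), 'c': (0.4578, 0.3347), 'L': 80, 'B': 41, 'ang': -89.0, 'z': 0.044, 'n': 402}
{'px': (np.float64(387.0), np.float64(254.0)), 'c': (0.4796, -0.1297), 'L': 60, 'B': 41, 'ang': 89.5, 'z': 0.0456, 'n': 258}
{'px': (np.float64(326.0), np.float64(277.0)), 'c': (0.4195, 0.0453), 'L': 130, 'B': 41, 'ang': 74.7, 'z': 0.0399, 'n': 672}
tote {'px': (np.float64(322.0), np.float64(249.0)), 'c': (0.5064, -0.2932), 'L': 81, 'B': 40, 'ang': 84.2, 'z': 0.0448, 'n': 4885}
tote {'px': (np.float64(234.0), np.float64(247.0)), 'c': (0.4375, -0.2902), 'L': 80, 'B': 40, 'ang': 85.3, 'z': 0.0449, 'n': 4144}
tote {'px': (np.float64(171.0), np.float64(244.0)), 'c': (0.3878, -0.276), 'L': 52, 'B': 2, 'ang': 84.2, 'z': 0.0436, 'n': 255}
offset [520.6 -56.9  10.7] turn [ 0.001  0.001 -0.147] rows>= 11 pos [ 0.5071 -0.2836  0.1614] yaw 84.6 j7 6.2 t 11.7 F [-0.8  0.4 -0.7] op 0.649
```

```bash
python3 -m crank '{"offset":[[518,-56,10],[518,-56,10],[518,-56,10],[518,-56,10],[518,-56,10],[518,-56,10],[518,-56,10],[518,-56,10],[518,-56,10],[518,-56,10],[518,-56,10],[518,-56,10]],"turn":[[0,0,-0.15],[0,0,-0.15],[0,0,-0.15],[0,0,-0.15],[0,0,-0.15],[0,0,-0.15],[0,0,-0.15],[0,0,-0.15],[0,0,-0.15],[0,0,-0.15],[0,0,-0.15],[0,0,-0.15]],"hand":[-0.2,-0.2,-0.2,-0.2,-0.2,-0.2,-0.2,-0.2,-0.2,-0.2,-0.2,-0.2]}' 30; python3 - <<'E'
from h import *
p,d,W,s=shot("wrist","i_w")
for b in blobs(W,.036,.049,(.36,.62,.17,.375)):print(b)
to(.5005,.236,.036,93.7)
E
```

```text
t: 12.9
position: [0.4978, 0.2419, 0.1492]
orientation: [[-0.063, 0.998, -0.003], [0.998, 0.063, 0.002], [0.002, -0.003, -1.0]]
force: [0.5, 0.1, -1.0]
opening: 0.6
{'px': (np.float64(279.0), np.float64(110.0)), 'c': (0.4602, 0.3332), 'L': 81, 'B': 41, 'ang': -89.3, 'z': 0.0439, 'n': 7392}
{'px': (np.float64(396.0), np.float64(116.0)), 'c': (0.5406, 0.3343), 'L': 81, 'B': 41, 'ang': -87.1, 'z': 0.0438, 'n': 7374}
{'px': (np.float64(329.0), np.float64(252.0)), 'c': (0.5008, 0.2345), 'L': 81, 'B': 41, 'ang': -86.7, 'z': 0.0438, 'n': 5393}
offset [ -2.9   2.3 113. ] turn [-0.003  0.    -0.005] rows>= 3 pos [0.4984 0.2388 0.149 ] yaw 93.4 j7 -44.6 t 12.95 F [ 0.9 -1.2 -0.5] op 0.599
```

```bash
python3 -m crank '{"offset":[[-4,2,40],[-4,2,75],[-4,2,100],[-4,2,113],[-4,2,113],[-4,2,113],[-4,2,113],[-4,2,113],[-4,2,70],[-4,2,30],[-4,2,0],[-4,2,0]],"turn":[[0,0,0],[0,0,0],[0,0,0],[0,0,0],[0,0,0],[0,0,0],[0,0,0],[0,0,0],[0,0,0],[0,0,0],[0,0,0],[0,0,0]],"hand":[-0.2,-0.2,-0.2,-0.2,-0.2,1,1,1,1,1,1,1]}' 30;  python3 - <<'E'
from h import *
to(.575,-.303,.15,84.5)
E
```

```text
t: 14.15
position: [0.5046, 0.2356, 0.1557]
orientation: [[-0.056, 0.998, 0.009], [0.998, 0.056, 0.004], [0.003, 0.01, -1.0]]
force: [0.1, 0.1, 0.7]
opening: 0.461
offset [-541.7   40.1    4.3] turn [ 0.009 -0.004  0.152] rows>= 11 pos [0.5046 0.2356 0.1557] yaw 93.2 j7 -44.3 t 14.15 F [0.1 0.1 0.7] op 0.461
```

```bash
python3 -m crank '{"offset":[[-540,43,0],[-540,43,0],[-540,43,0],[-540,43,0],[-540,43,0],[-540,43,0],[-540,43,0],[-540,43,0],[-540,43,0],[-540,43,0],[-540,43,0],[-540,43,0]],"turn":[[0,0,0.15],[0,0,0.15],[0,0,0.15],[0,0,0.15],[0,0,0.15],[0,0,0.15],[0,0,0.15],[0,0,0.15],[0,0,0.15],[0,0,0.15],[0,0,0.15],[0,0,0.15]],"hand":[1,1,1,1,1,1,1,1,1,1,1,1]}' 30;  python3 - <<'E'
from h import *
shot("wrist","j_w")
to(.574,-.303,.042,84.5)
E
```

```text
t: 15.35
position: [0.5733, -0.312, 0.1491]
orientation: [[0.105, 0.994, -0.001], [0.994, -0.105, -0.004], [-0.004, -0.001, -1.0]]
force: [-0.7, -0.3, -1.3]
opening: 0.461
offset [ 4.400e+00 -1.000e-01  1.072e+02] turn [-0.001  0.001 -0.005] rows>= 3 pos [ 0.5738 -0.3073  0.1492] yaw 84.2 j7 3.9 t 15.4 F [ 0.1 -0.  -1.2] op 0.457
```

View pics/j_w.png

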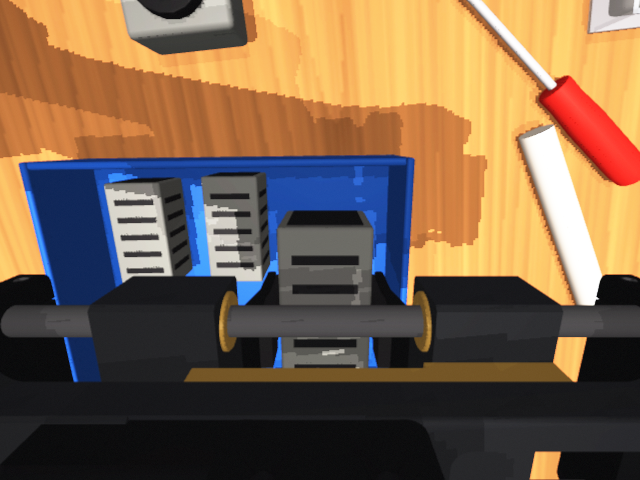

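Two parts are in the tote at px (145,230) and (237,225), and the third is held at (325,290) with room to the right wall. I'll place it.

```bash
python3 -m crank '{"offset":[[3,0,40],[3,0,75],[3,0,100],[3,0,108],[3,0,108],[3,0,108],[3,0,108],[3,0,108],[3,0,70],[3,0,20],[3,0,-10],[3,0,-10]],"turn":[[0,0,0],[0,0,0],[0,0,0],[0,0,0],[0,0,0],[0,0,0],[0,0,0],[0,0,0],[0,0,0],[0,0,0],[0,0,0],[0,0,0]],"hand":[1,1,1,1,1,-0.3,-0.3,-0.3,-0.3,-0.3,-0.3,-0.3]}' 30; python3 - <<'E'
from h import *
p,d,W,s=shot("top","k_t")
for b in blobs(W,.036,.049,(.36,.62,.17,.375)):print(b)
for b in blobs(W,.03,.06,(.1,.5,-.2,.15)):print(b)
p,d,W,s=shot("wrist","k_w")
for b in blobs(W,.04,.047,(.38,.62,-.45,-.25)):print('tote',b)
to(.539,.30,.15,91)
E
```

```text
t: 16.6
position: [0.5789, -0.3009, 0.1669]
orientation: [[0.094, 0.996, 0.01], [0.996, -0.094, -0.005], [-0.004, 0.011, -1.0]]
force: [1.2, 0.5, 0.0]
opening: 0.651
{'px': (np.float64(222.0), np.float64(237.0)), 'c': (0.5384, 0.3354), 'L': 80, 'B': 42, 'ang': -87.0, 'z': 0.0438, 'n': 402}
{'px': (np.float64(222.0), np.float64(265.0)), 'c': (0.4581, 0.3347), 'L': 81, 'B': 41, 'ang': -89.6, 'z': 0.044, 'n': 401}
{'px': (np.float64(387.0), np.float64(255.0)), 'c': (0.4795, -0.1293), 'L': 61, 'B': 41, 'ang': -90.0, 'z': 0.046, 'n': 256}
{'px': (np.float64(326.0), np.float64(277.0)), 'c': (0.4196, 0.0451), 'L': 130, 'B': 40, 'ang': 75.0, 'z': 0.0401, 'n': 673}
tote {'px': (np.float64(322.0), np.float64(235.0)), 'c': (0.5757, -0.2979), 'L': 80, 'B': 40, 'ang': 84.2, 'z': 0.0448, 'n': 4972}
tote {'px': (np.float64(233.0), np.float64(235.0)), 'c': (0.5066, -0.2929), 'L': 80, 'B': 41, 'ang': 84.0, 'z': 0.0449, 'n': 4825}
tote {'px': (np.float64(146.0), np.float64(234.0)), 'c': (0.4384, -0.284), 'L': 68, 'B': 41, 'ang': 85.6, 'z': 0.0449, 'n': 4357}
tote {'px': (np.float64(82.0), np.float64(240.0)), 'c': (0.387, -0.2837), 'L': 68, 'B': 3, 'ang': 84.8, 'z': 0.0436, 'n': 527}
offset [594.1 -93.   10.8] turn [ 0.002  0.001 -0.112] rows>= 13 pos [ 0.5757 -0.3002  0.1616] yaw 84.6 j7 3.9 t 16.7 F [ 0.3  0.9 -0.3] op 0.653
```

```bash
python3 -m crank '{"offset":[[585,-90,5],[585,-90,5],[585,-90,5],[585,-90,5],[585,-90,5],[585,-90,5],[585,-90,5],[585,-90,5],[585,-90,5],[585,-90,5],[585,-90,5],[585,-90,5]],"turn":[[0,0,-0.14],[0,0,-0.14],[0,0,-0.14],[0,0,-0.14],[0,0,-0.14],[0,0,-0.14],[0,0,-0.14],[0,0,-0.14],[0,0,-0.14],[0,0,-0.14],[0,0,-0.14],[0,0,-0.14]],"hand":[-0.2,-0.2,-0.2,-0.2,-0.2,-0.2,-0.2,-0.2,-0.2,-0.2,-0.2,-0.2]}' 30; python3 - <<'E'
from h import *
p,d,W,s=shot("wrist","l_w")
for b in blobs(W,.036,.049,(.36,.62,.17,.375)):print(b)
to(.5408,.316,.036,92.9)
E
```

```text
t: 17.9
position: [0.5391, 0.2932, 0.1538]
orientation: [[-0.048, 0.999, -0.003], [0.999, 0.048, -0.001], [-0.001, -0.003, -1.0]]
force: [1.1, -0.2, 0.2]
opening: 0.599
{'px': (np.float64(221.0), np.float64(182.0)), 'c': (0.4603, 0.3336), 'L': 81, 'B': 41, 'ang': -89.5, 'z': 0.0439, 'n': 6245}
{'px': (np.float64(330.0), np.float64(186.0)), 'c': (0.5407, 0.3347), 'L': 81, 'B': 41, 'ang': -87.2, 'z': 0.0438, 'n': 5988}
offset [ 12.6   5.1 118.6] turn [-0.002 -0.008  0.006] rows>= 3 pos [0.5367 0.3022 0.1546] yaw 93.3 j7 -48.0 t 17.95 F [-0.1  7.1  2.3] op 0.6
```

View pics/l_w.png

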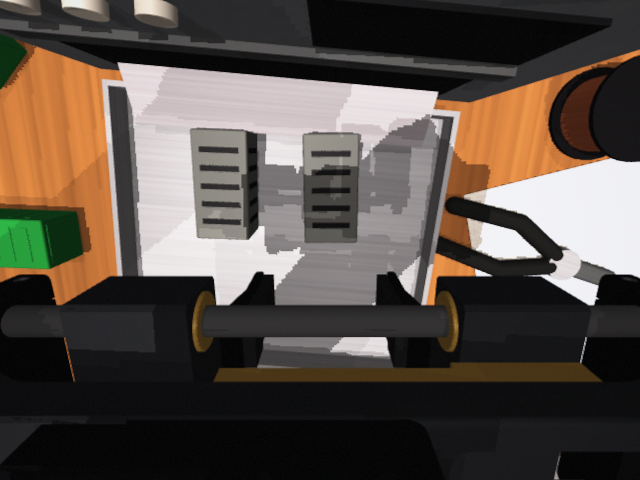

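```bash
python3 -m crank '{"offset":[[0,0,0]],"turn":[[0,0,0]],"hand":[-0.2]}'; python3 - <<'E'
from h import *
to(.5408,.316,.036,92.9)
s=monitor.read_state();print(s["joints"],s["effort"].round(1),s["ft_torque"])
E
```

```text
t: 18.05
position: [0.5383, 0.2943, 0.1539]
orientation: [[-0.053, 0.999, -0.003], [0.999, 0.053, 0.001], [0.001, -0.003, -1.0]]
force: [0.6, -0.6, 0.1]
opening: 0.599
offset [ 21.4   4.  117.9] turn [-0.003 -0.001  0.002] rows>= 3 pos [0.5383 0.2943 0.1539] yaw 93.0 j7 -47.7 t 18.05 F [ 0.6 -0.6  0.1] op 0.599
[ -6.51622609  30.92367075 -36.01266347 100.18257361  21.2022236
  55.9805488  -47.72813005] [ -2.1 -46.9  -8.6 -20.6  -0.2  -0.2  -0.1] [-0.09854394 -0.10674213  0.05034073]
```

The transient has settled and nothing is in contact. The left and right far parts show at px (222,182) and (330,186), and I'm taking the right one first.

```bash
python3 -m crank '{"offset":[[18,4,40],[18,4,75],[18,4,103],[18,4,118],[18,4,118],[18,4,118],[18,4,118],[18,4,118],[18,4,80],[18,4,30],[0,4,0],[0,4,0]],"turn":[[0,0,0],[0,0,0],[0,0,0],[0,0,0],[0,0,0],[0,0,0],[0,0,0],[0,0,0],[0,0,0],[0,0,0],[0,0,0],[0,0,0]],"hand":[-0.2,-0.2,-0.2,-0.2,-0.2,1,1,1,1,1,1,1]}' 30;  python3 - <<'E'
from h import *
to(.494,-.41,.15,84.5)
E
```

```text
t: 19.25
position: [0.548, 0.2908, 0.1614]
orientation: [[-0.043, 0.999, 0.01], [0.999, 0.043, 0.003], [0.002, 0.01, -1.0]]
force: [0.3, -0.9, -0.9]
opening: 0.458
offset [-697.8  -84.4    8.9] turn [ 0.01  -0.003  0.139] rows>= 15 pos [0.548  0.2908 0.1614] yaw 92.5 j7 -47.6 t 19.25 F [ 0.3 -0.9 -0.9] op 0.458
```

```bash
python3 -m crank '{"offset":[[-580,-70,5],[-580,-70,5],[-580,-70,5],[-580,-70,5],[-580,-70,5],[-580,-70,5],[-580,-70,5],[-580,-70,5],[-580,-70,5],[-580,-70,5],[-580,-70,5],[-580,-70,5]],"turn":[[0,0,0.14],[0,0,0.14],[0,0,0.14],[0,0,0.14],[0,0,0.14],[0,0,0.14],[0,0,0.14],[0,0,0.14],[0,0,0.14],[0,0,0.14],[0,0,0.14],[0,0,0.14]],"hand":[1,1,1,1,1,1,1,1,1,1,1,1]}' 30;  python3 - <<'E'
from h import *
to(.494,-.409,.15,84.5)
E
```

```text
t: 20.45
position: [0.5001, -0.2958, 0.1502]
orientation: [[0.098, 0.995, -0.001], [0.995, -0.098, -0.002], [-0.002, -0.0, -1.0]]
force: [0.7, 0.4, -1.0]
opening: 0.458
offset [-113.3    5.     0.4] turn [-0.     0.002 -0.002] rows>= 3 pos [ 0.5001 -0.2958  0.1502] yaw 84.4 j7 6.6 t 20.45 F [ 0.7  0.4 -1. ] op 0.458
```

```bash
python3 -m crank '{"offset":[[-113,5,0],[-113,5,0],[-113,5,0],[-113,5,0],[-113,5,0]],"turn":[[0,0,0],[0,0,0],[0,0,0],[0,0,0],[0,0,0]],"hand":[1,1,1,1,1]}' 30;  python3 - <<'E'
from h import *
shot("wrist","m_w")
to(.494,-.409,.042,84.5)
E
```

```text
t: 20.95
position: [0.4963, -0.4025, 0.1502]
orientation: [[0.092, 0.996, -0.0], [0.996, -0.092, 0.002], [0.002, -0.0, -1.0]]
force: [0.6, 0.0, 0.6]
opening: 0.46
offset [ -7.7  -2.  108.4] turn [-0.    -0.002  0.005] rows>= 3 pos [ 0.4967 -0.4017  0.1504] yaw 84.8 j7 16.1 t 21.0 F [-0.6  0.1 -0.6] op 0.457
```

View pics/m_w.png

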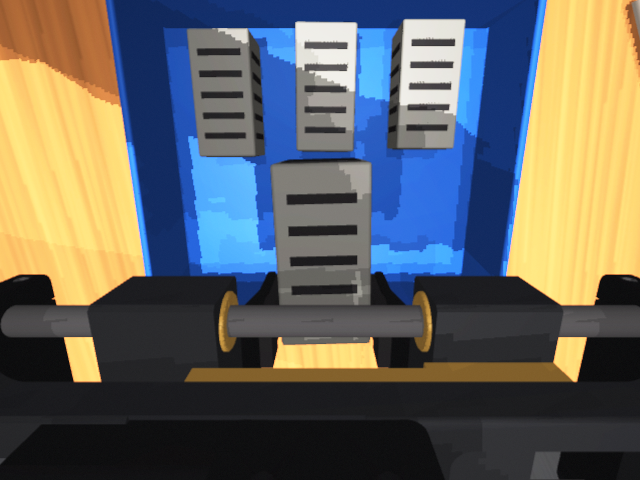

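Three parts sit in the tote's far row (px (222,90), (325,85), (425,85)) and the fourth is held at (322,235). I'll place it in the near row.

```bash
python3 -m crank '{"offset":[[-7,-1,40],[-7,-1,75],[-7,-1,100],[-7,-1,108],[-7,-1,108],[-7,-1,108],[-7,-1,108],[-7,-1,108],[-7,-1,70],[-7,-1,20],[-7,-1,-10],[-7,-1,-10]],"turn":[[0,0,0],[0,0,0],[0,0,0],[0,0,0],[0,0,0],[0,0,0],[0,0,0],[0,0,0],[0,0,0],[0,0,0],[0,0,0],[0,0,0]],"hand":[1,1,1,1,1,-0.3,-0.3,-0.3,-0.3,-0.3,-0.3,-0.3]}' 30; python3 - <<'E'
from h import *
p,d,W,s=shot("top","n_t")
for b in blobs(W,.036,.049,(.36,.62,.17,.375)):print(b)
for b in blobs(W,.03,.06,(.1,.5,-.2,.15)):print(b)
p,d,W,s=shot("wrist","n_w")
for b in blobs(W,.04,.047,(.38,.62,-.45,-.25)):print('tote',b)
to(.46,.294,.16,90)
E
```

```text
t: 22.2
position: [0.4973, -0.4131, 0.1669]
orientation: [[0.094, 0.996, 0.009], [0.996, -0.094, -0.007], [-0.006, 0.01, -1.0]]
force: [0.4, -0.0, 1.1]
opening: 0.655
{'px': (np.float64(222.0), np.float64(265.0)), 'c': (0.4579, 0.3343), 'L': 81, 'B': 40, 'ang': -89.4, 'z': 0.0437, 'n': 393}
{'px': (np.float64(387.0), np.float64(254.0)), 'c': (0.4795, -0.1298), 'L': 61, 'B': 40, 'ang': -89.0, 'z': 0.0457, 'n': 259}
{'px': (np.float64(326.0), np.float64(277.0)), 'c': (0.4195, 0.0452), 'L': 130, 'B': 41, 'ang': 74.9, 'z': 0.04, 'n': 669}
tote {'px': (np.float64(422.0), np.float64(69.0)), 'c': (0.5753, -0.2987), 'L': 80, 'B': 41, 'ang': 84.4, 'z': 0.0448, 'n': 7263}
tote {'px': (np.float64(323.0), np.float64(72.0)), 'c': (0.5063, -0.2939), 'L': 80, 'B': 40, 'ang': 84.1, 'z': 0.0449, 'n': 7189}
tote {'px': (np.float64(225.0), np.float64(78.0)), 'c': (0.4376, -0.2911), 'L': 80, 'B': 40, 'ang': 85.1, 'z': 0.0449, 'n': 7202}
tote {'px': (np.float64(155.0), np.float64(102.0)), 'c': (0.3851, -0.3052), 'L': 111, 'B': 2, 'ang': 84.6, 'z': 0.0436, 'n': 712}
tote {'px': (np.float64(322.0), np.float64(202.0)), 'c': (0.4973, -0.3843), 'L': 80, 'B': 41, 'ang': 86.2, 'z': 0.0449, 'n': 5360}
tote {'px': (np.float64(477.0), np.float64(222.0)), 'c': (0.6163, -0.4095), 'L': 81, 'B': 2, 'ang': 84.6, 'z': 0.0436, 'n': 397}
tote {'px': (np.float64(226.0), np.float64(280.0)), 'c': (0.4128, -0.4379), 'L': 33, 'B': 1, 'ang': -5.9, 'z': 0.0437, 'n': 131}
tote {'px': (np.float64(324.0), np.float64(279.0)), 'c': (0.4931, -0.4457), 'L': 91, 'B': 2, 'ang': -5.4, 'z': 0.0434, 'n': 365}
offset [ 6.994e+02 -1.007e+02  5.000e-01] turn [ 0.001  0.002 -0.094] rows>= 15 pos [ 0.4944 -0.4117  0.1617] yaw 84.6 j7 17.0 t 22.3 F [ 0.3  0.3 -0.9] op 0.647
```

```bash
python3 -m crank '{"offset":[[580,-70,0],[580,-70,0],[580,-70,0],[580,-70,0],[580,-70,0],[580,-70,0],[580,-70,0],[580,-70,0],[580,-70,0],[580,-70,0],[580,-70,0],[580,-70,0]],"turn":[[0,0,-0.1],[0,0,-0.1],[0,0,-0.1],[0,0,-0.1],[0,0,-0.1],[0,0,-0.1],[0,0,-0.1],[0,0,-0.1],[0,0,-0.1],[0,0,-0.1],[0,0,-0.1],[0,0,-0.1]],"hand":[-0.2,-0.2,-0.2,-0.2,-0.2,-0.2,-0.2,-0.2,-0.2,-0.2,-0.2,-0.2]}' 30; python3 - <<'E'
from h import *
to(.46,.294,.15,90.5)
E
```

```text
t: 23.5
position: [0.4773, 0.1759, 0.1594]
orientation: [[-0.01, 1.0, -0.002], [1.0, 0.01, 0.001], [0.001, -0.002, -1.0]]
force: [-0.2, -0.3, -0.6]
opening: 0.604
offset [118.3 -16.2   9.5] turn [-0.002 -0.001  0.001] rows>= 3 pos [0.4773 0.1759 0.1594] yaw 90.5 j7 -41.2 t 23.5 F [-0.2 -0.3 -0.6] op 0.604
```

```bash
python3 -m crank '{"offset":[[118,-16,9],[118,-16,9],[118,-16,9],[118,-16,9],[118,-16,9]],"turn":[[0,0,0],[0,0,0],[0,0,0],[0,0,0],[0,0,0]],"hand":[-0.2,-0.2,-0.2,-0.2,-0.2]}' 30; python3 - <<'E'
from h import *
p,d,W,s=shot("wrist","o_w")
for b in blobs(W,.036,.049,(.36,.62,.17,.375)):print(b)
to(.46,.313,.036,90.5)
E
```

```text
t: 24.0
position: [0.4616, 0.2895, 0.1501]
orientation: [[-0.007, 1.0, -0.002], [1.0, 0.007, -0.002], [-0.002, -0.002, -1.0]]
force: [0.9, -0.9, -0.4]
opening: 0.602
{'px': (np.float64(323.0), np.float64(183.0)), 'c': (0.46, 0.3336), 'L': 80, 'B': 41, 'ang': -89.4, 'z': 0.0439, 'n': 6195}
offset [ 24.6  -1.9 114.3] turn [-0.002  0.002 -0.004] rows>= 3 pos [0.4622 0.2886 0.1503] yaw 90.3 j7 -55.0 t 24.05 F [-0.   0.   0.4] op 0.6
```

```bash
python3 -m crank '{"offset":[[23,-2,40],[23,-2,75],[23,-2,100],[23,-2,114],[23,-2,114],[23,-2,114],[23,-2,114],[23,-2,114],[23,-2,80],[23,-2,30],[0,-2,0],[0,-2,0]],"turn":[[0,0,0],[0,0,0],[0,0,0],[0,0,0],[0,0,0],[0,0,0],[0,0,0],[0,0,0],[0,0,0],[0,0,0],[0,0,0],[0,0,0]],"hand":[-0.2,-0.2,-0.2,-0.2,-0.2,1,1,1,1,1,1,1]}' 30;  python3 - <<'E'
from h import *
to(.424,-.4025,.15,84.5)
E
```

```text
t: 25.25
position: [0.463, 0.2898, 0.1562]
orientation: [[-0.003, 1.0, 0.009], [1.0, 0.003, 0.002], [0.002, 0.009, -1.0]]
force: [1.8, 0.1, -0.6]
opening: 0.455
offset [-692.2  -41.1    4.5] turn [ 0.008 -0.002  0.099] rows>= 14 pos [0.463  0.2898 0.1562] yaw 90.2 j7 -55.3 t 25.25 F [ 1.8  0.1 -0.6] op 0.455
```

```bash
python3 -m crank '{"offset":[[-300,20,0],[-300,20,0],[-300,20,0],[-300,20,0],[-300,20,0],[-300,20,0],[-580,-20,0],[-580,-20,0],[-580,-20,0],[-580,-20,0],[-580,-20,0],[-580,-20,0]],"turn":[[0,0,0.1],[0,0,0.1],[0,0,0.1],[0,0,0.1],[0,0,0.1],[0,0,0.1],[0,0,0.1],[0,0,0.1],[0,0,0.1],[0,0,0.1],[0,0,0.1],[0,0,0.1]],"hand":[1,1,1,1,1,1,1,1,1,1,1,1]}' 30;  python3 - <<'E'
from h import *
to(.424,-.4025,.15,84.5)
E
```

```text
t: 26.45
position: [0.4422, -0.2934, 0.151]
orientation: [[0.098, 0.995, -0.001], [0.995, -0.098, -0.001], [-0.001, -0.001, -1.0]]
force: [0.4, 0.1, -1.4]
opening: 0.462
offset [-110.3   -7.5    1.1] turn [-0.001  0.001 -0.002] rows>= 3 pos [ 0.4422 -0.2934  0.151 ] yaw 84.4 j7 9.7 t 26.45 F [ 0.4  0.1 -1.4] op 0.462
```

```bash
python3 -m crank '{"offset":[[-110,-7,0],[-110,-7,0],[-110,-7,0],[-110,-7,0],[-110,-7,0]],"turn":[[0,0,0],[0,0,0],[0,0,0],[0,0,0],[0,0,0]],"hand":[1,1,1,1,1]}' 30;  python3 - <<'E'
from h import *
shot("wrist","p_w")
to(.424,-.4025,.042,84.5)
E
```

```text
t: 26.95
position: [0.4269, -0.3966, 0.1511]
orientation: [[0.092, 0.996, -0.0], [0.996, -0.092, 0.002], [0.002, -0.0, -1.0]]
force: [0.4, 1.1, -0.2]
opening: 0.461
offset [ -6.9  -2.6 109.3] turn [-0.    -0.001  0.005] rows>= 3 pos [ 0.4272 -0.3961  0.1513] yaw 84.8 j7 19.8 t 27.0 F [-0.5  0.4 -0.9] op 0.456
```

View pics/p_w.png

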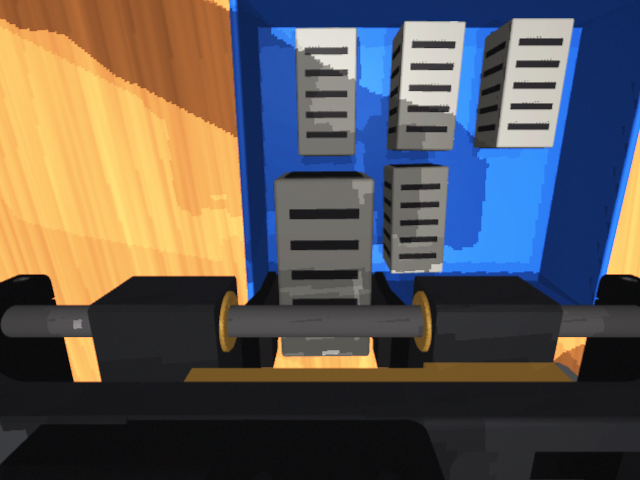

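Four parts are in the tote and the fifth is held at px (322,240). I'll keep it centred between the wall and its neighbour and open only a little.

```bash
python3 -m crank '{"offset":[[-7,0,40],[-7,0,75],[-7,0,100],[-7,0,109],[-7,0,109],[-7,0,109],[-7,0,109],[-7,0,109],[-7,0,70],[-7,0,20],[-7,0,-10],[-7,0,-10]],"turn":[[0,0,0],[0,0,0],[0,0,0],[0,0,0],[0,0,0],[0,0,0],[0,0,0],[0,0,0],[0,0,0],[0,0,0],[0,0,0],[0,0,0]],"hand":[1,1,1,1,1,-0.1,-0.1,-0.1,-0.1,-0.1,-0.1,-0.1]}' 30; python3 - <<'E'
from h import *
p,d,W,s=shot("wrist","q_w")
for b in blobs(W,.04,.047,(.38,.62,-.45,-.25),1000):print('tote',b)
p,d,W,s=shot("top","q_t")
for b in blobs(W,.03,.06,(.1,.65,-.2,.375)):print(b)
to(.42,.045,.16,75)
E
```

```text
t: 28.2
position: [0.4286, -0.4074, 0.1674]
orientation: [[0.094, 0.996, 0.008], [0.996, -0.094, -0.008], [-0.007, 0.009, -1.0]]
force: [1.1, -0.1, -0.5]
opening: 0.549
tote {'px': (np.float64(515.0), np.float64(68.0)), 'c': (0.5753, -0.2987), 'L': 80, 'B': 41, 'ang': 84.9, 'z': 0.0447, 'n': 7275}
tote {'px': (np.float64(417.0), np.float64(70.0)), 'c': (0.5062, -0.2937), 'L': 80, 'B': 40, 'ang': 84.1, 'z': 0.0448, 'n': 7086}
tote {'px': (np.float64(320.0), np.float64(76.0)), 'c': (0.4373, -0.2909), 'L': 81, 'B': 41, 'ang': 85.0, 'z': 0.0449, 'n': 6947}
tote {'px': (np.float64(408.0), np.float64(199.0)), 'c': (0.497, -0.3843), 'L': 80, 'B': 41, 'ang': 86.6, 'z': 0.0448, 'n': 5317}
tote {'px': (np.float64(319.0), np.float64(208.0)), 'c': (0.4277, -0.3848), 'L': 80, 'B': 40, 'ang': 84.7, 'z': 0.0448, 'n': 5172}
{'px': (np.float64(345.0), np.float64(201.0)), 'c': (0.6325, -0.0233), 'L': 78, 'B': 34, 'ang': -89.2, 'z': 0.0334, 'n': 152}
{'px': (np.float64(345.0), np.float64(222.0)), 'c': (0.5755, -0.0118), 'L': 88, 'B': 54, 'ang': 88.3, 'z': 0.053, 'n': 394}
{'px': (np.float64(387.0), np.float64(249.0)), 'c': (0.4946, -0.1295), 'L': 70, 'B': 61, 'ang': 0.5, 'z': 0.0451, 'n': 444}
{'px': (np.float64(326.0), np.float64(277.0)), 'c': (0.4195, 0.0452), 'L': 130, 'B': 40, 'ang': 75.0, 'z': 0.04, 'n': 666}
{'px': (np.float64(241.0), np.float64(330.0)), 'c': (0.2792, 0.2821), 'L': 80, 'B': 41, 'ang': 0.7, 'z': 0.0402, 'n': 454}
{'px': (np.float64(230.0), np.float64(374.0)), 'c': (0.1614, 0.3129), 'L': 81, 'B': 42, 'ang': 58.2, 'z': 0.0404, 'n': 471}
offset [448.2 -48.3   1.8] turn [0.002 0.002 0.167] rows>= 10 pos [ 0.4259 -0.4058  0.1627] yaw 84.6 j7 20.7 t 28.3 F [ 0.1  0.2 -0.9] op 0.552
```

View pics/q_t.png

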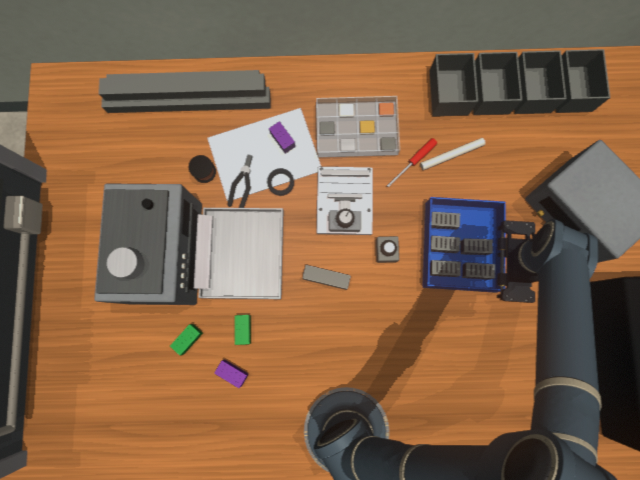

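The top view shows the tray empty, all five parts in the tote at px (445,220), (445,243), (445,268), (478,245) and (480,270), and the blank unmoved at (326,277). Next I'll look closely at the vise.

```bash
python3 -c "
from h import *
to(.63,-.11,.25,88.3)"; python3 -m crank '{"offset":[[313,176,-87],[313,176,-87],[313,176,-87],[313,176,-87],[313,176,-87],[313,176,-87],[313,176,-87],[313,176,-87],[313,176,-87],[313,176,-87]],"turn":[[0,0,-0.06],[0,0,-0.06],[0,0,-0.06],[0,0,-0.06],[0,0,-0.06],[0,0,-0.06],[0,0,-0.06],[0,0,-0.06],[0,0,-0.06],[0,0,-0.06]],"hand":[-0.3,-0.3,-0.3,-0.3,-0.3,-0.3,-0.3,-0.3,-0.3,-0.3]}' 30; python3 - <<'E'
from h import *
p,d,W,s=shot("wrist","r_w");np.save("pics/r_W.npy",W)
print("base")
for b in blobs(W,.016,.024,(.48,.76,-.14,.12),300):print(b)
print("jaw/fence")
for b in blobs(W,.031,.039,(.5,.76,-.12,.1),40):print(b)
print("housing")
for b in blobs(W,.050,.058,(.5,.72,-.12,.1),40):print(b)
print("knob")
for b in blobs(W,.088,.10,(.5,.72,-.12,.1),40):print(b)
print("button")
for b in blobs(W,.055,.07,(.44,.55,-.2,-.07),40):print(b)
for b in blobs(W,.036,.045,(.36,.5,-.1,.2),40):print(b)
E
```

```text
offset [313.5 175.5 -87.7] turn [ 0.001  0.002 -0.065] rows>= 8 pos [ 0.4259 -0.4058  0.1627] yaw 84.6 j7 20.7 t 28.3 F [ 0.1  0.2 -0.9] op 0.552
t: 29.3
position: [0.6295, -0.1108, 0.2467]
orientation: [[0.034, 0.999, -0.003], [0.999, -0.034, -0.0], [-0.001, -0.003, -1.0]]
force: [-0.6, -0.1, -0.2]
opening: 0.651
base
{'px': (np.float64(349.0), np.float64(115.0)), 'c': (0.6468, -0.0157), 'L': 200, 'B': 160, 'ang': -2.7, 'z': 0.0198, 'n': 20772}
jaw/fence
{'px': (np.float64(420.0), np.float64(117.0)), 'c': (0.7246, -0.0192), 'L': 139, 'B': 17, 'ang': 87.5, 'z': 0.0347, 'n': 2568}
{'px': (np.float64(334.0), np.float64(120.0)), 'c': (0.6334, -0.0153), 'L': 99, 'B': 54, 'ang': 87.2, 'z': 0.0334, 'n': 2640}
{'px': (np.float64(230.0), np.float64(218.0)), 'c': (0.5284, -0.1082), 'L': 22, 'B': 9, 'ang': -53.3, 'z': 0.0351, 'n': 53}
housing
{'px': (np.float64(272.0), np.float64(118.0)), 'c': (0.579, -0.0128), 'L': 90, 'B': 56, 'ang': 87.2, 'z': 0.0536, 'n': 3124}
{'px': (np.float64(203.0), np.float64(230.0)), 'c': (0.5078, -0.1159), 'L': 18, 'B': 9, 'ang': -18.0, 'z': 0.0563, 'n': 148}
knob
{'px': (np.float64(259.0), np.float64(115.0)), 'c': (0.579, -0.0127), 'L': 50, 'B': 49, 'ang': -12.0, 'z': 0.0933, 'n': 2978}
button
{'px': (np.float64(195.0), np.float64(246.0)), 'c': (0.4968, -0.1315), 'L': 45, 'B': 45, 'ang': 74.7, 'z': 0.0584, 'n': 1507}
{'px': (np.float64(97.0), np.float64(66.0)), 'c': (0.4207, 0.0394), 'L': 122, 'B': 41, 'ang': 75.0, 'z': 0.0398, 'n': 6142}
```

View pics/r_w.png

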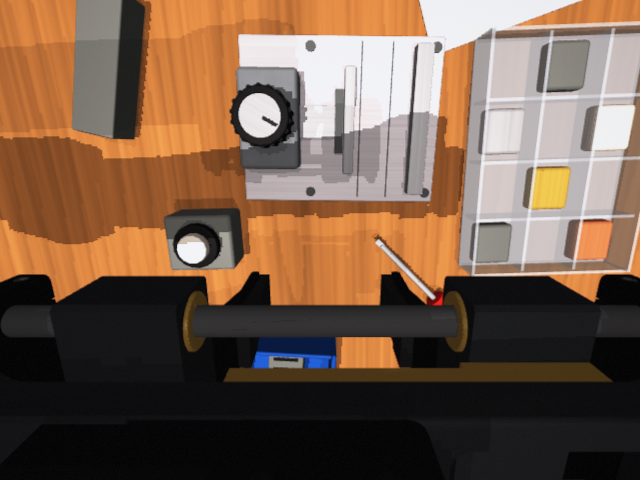

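The vise shows clearly: knob at px (262,115), jaw face at (350,120), fence at (420,117), button at (195,245), and part of the blank at (105,65). I'll move over the blank.

```bash
python3 -c "
from h import *
to(.4272,.066,.15,75)"; python3 - <<'E'
from h import *
W=np.load("pics/r_W.npy")
o=np.array([.6468,-.0157]);a=np.radians(-2.7);ex=np.array([np.cos(a),np.sin(a)]);ey=np.array([-ex[1],ex[0]])
x=(W[...,:2]-o)@ex;y=(W[...,:2]-o)@ey;z=W[...,2]
m=(z>.031)&(z<.039)&(abs(y)<.045)
h,e=np.histogram(x[m]*1000,bins=np.arange(-40,90,2));print([(int(e[i]),int(h[i])) for i in range(len(h)) if h[i]])
p=cv2.imread("pics/r_w.png")
m=(p.min(-1)>190)&(z>.055)&(z<.07)&(W[...,0]<.53)&(W[...,1]<-.08)
q=W[m];print("btn",cv2.minEnclosingCircle((q[:,:2]*1000).astype(np.float32)),np.median(q[:,2]),len(q))
E
```

```text
offset [ 170.9 -207.9   97.3] turn [-0.003  0.001  0.226] rows>= 6 pos [ 0.6292 -0.1121  0.2467] yaw 88.0 j7 -9.2 t 29.35 F [-0.6 -0.7  0.2] op 0.652
[(-40, 60), (-38, 56), (-36, 57), (-34, 51), (-32, 54), (-30, 50), (-28, 52), (-26, 55), (-24, 55), (-22, 58), (-20, 55), (-18, 57), (-16, 60), (-14, 54), (-12, 57), (-10, 54), (-8, 59), (-6, 131), (-4, 129), (-2, 130), (0, 129), (2, 89), (4, 203), (6, 197), (8, 199), (10, 197), (12, 132), (68, 74), (70, 222), (72, 202), (74, 198), (76, 205), (78, 200), (80, 200), (82, 189), (84, 171), (86, 1)]
btn ((496.5234375, -132.0626983642578), 14.158123970031738) 0.06674861117061631 495
```

```bash
python3 -m crank '{"offset":[[171,-208,97],[171,-208,97],[171,-208,97],[171,-208,97],[171,-208,97],[171,-208,97],[171,-208,97],[171,-208,97],[171,-208,97]],"turn":[[0,0,0.226],[0,0,0.226],[0,0,0.226],[0,0,0.226],[0,0,0.226],[0,0,0.226],[0,0,0.226],[0,0,0.226],[0,0,0.226]],"hand":[-0.3,-0.3,-0.3,-0.3,-0.3,-0.3,-0.3,-0.3,-0.3]}' 30; python3 - <<'E'
from h import *
p,d,W,s=shot("wrist","s_w")
for b in blobs(W,.034,.046,(.36,.5,-.1,.2),40):print(b)
p,d,W,s=shot("top","s_t")
for b in blobs(W,.034,.046,(.36,.5,-.1,.2),40):print(b)
to(.4272,.066,.036,75)
E
```

```text
t: 30.25
position: [0.4294, 0.0659, 0.1517]
orientation: [[0.261, 0.965, 0.001], [0.965, -0.261, -0.0], [-0.0, 0.001, -1.0]]
force: [-0.0, 0.6, -0.2]
opening: 0.652
{'px': (np.float64(322.0), np.float64(245.0)), 'c': (0.4263, 0.0617), 'L': 94, 'B': 40, 'ang': 74.8, 'z': 0.0398, 'n': 6003}
{'px': (np.float64(322.0), np.float64(340.0)), 'c': (0.4058, -0.0148), 'L': 39, 'B': 8, 'ang': -15.3, 'z': 0.0398, 'n': 381}
offset [ -0.9  -2.3 115.8] turn [ 0.001 -0.    -0.001] rows>= 3 pos [0.4295 0.0663 0.1518] yaw 74.9 j7 -41.9 t 30.35 F [-0.9 -0.7 -0.6] op 0.65
```

View pics/s_w.png

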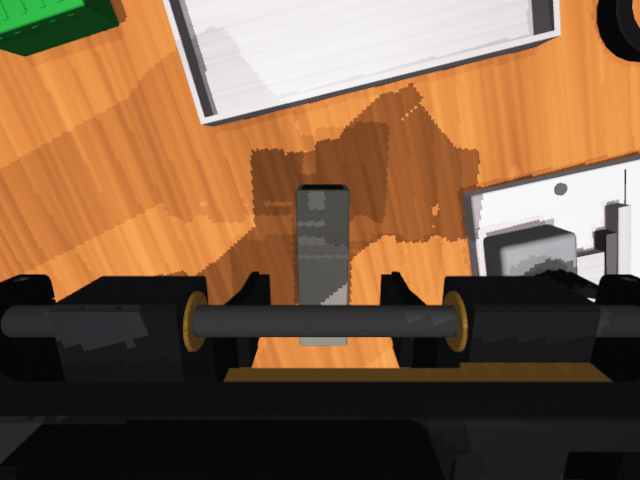

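The blank lies between the jaws at px (322,260). I'll grip it high so the fingertips clear the vise jaw and fence at placing.

```bash
python3 -m crank '{"offset":[[0,-2,40],[0,-2,75],[0,-2,100],[0,-2,110],[0,-2,110],[0,-2,110],[0,-2,110],[0,-2,110],[0,-2,110],[0,-2,70],[0,-2,30],[0,-2,0]],"turn":[[0,0,0],[0,0,0],[0,0,0],[0,0,0],[0,0,0],[0,0,0],[0,0,0],[0,0,0],[0,0,0],[0,0,0],[0,0,0],[0,0,0]],"hand":[-0.3,-0.3,-0.3,-0.3,-0.3,1,1,1,1,1,1,1]}' 40;  python3 - <<'E'
from h import *
to(.6898+.0226*.0471,-.0177+.0226,.16,87.3)
E
```

```text
t: 31.55
position: [0.4267, 0.0684, 0.1536]
orientation: [[0.257, 0.966, 0.002], [0.966, -0.257, 0.0], [0.001, 0.002, -1.0]]
force: [0.4, 0.9, -0.8]
opening: 0.457
offset [  6.4 271.6  -5.9] turn [ 0.002 -0.001 -0.213] rows>= 6 pos [0.4267 0.0684 0.1536] yaw 75.1 j7 -42.2 t 31.55 F [ 0.4  0.9 -0.8] op 0.457
```

```bash
python3 -m crank '{"offset":[[0,40,-20],[6,272,-20],[6,272,-20],[6,272,-20],[6,272,-20],[6,272,-20],[6,272,-20],[6,272,-20],[6,272,-20],[6,272,-20]],"turn":[[0,0,-0.213],[0,0,-0.213],[0,0,-0.213],[0,0,-0.213],[0,0,-0.213],[0,0,-0.213],[0,0,-0.213],[0,0,-0.213],[0,0,-0.213],[0,0,-0.213]],"hand":[1,1,1,1,1,1,1,1,1,1]}' 40;  python3 - <<'E'
from h import *
p,d,W,s=shot("wrist","t_w")
zb=s["position"][2]
for b in blobs(W,zb-.006,zb+.002,(.55,.8,-.15,.12),100):print(b)
p,d,W,s=shot("top","t_t")
to(.6898+.0226*.0471,-.0177+.0226,.064,87.3)
E
```

```text
t: 32.55
position: [0.6897, 0.0046, 0.1719]
orientation: [[0.046, 0.999, -0.0], [0.999, -0.046, -0.0], [-0.0, -0.0, -1.0]]
force: [-0.6, 0.3, -0.3]
opening: 0.458
{'px': (np.float64(324.0), np.float64(264.0)), 'c': (0.6906, 0.0253), 'L': 58, 'B': 38, 'ang': -2.7, 'z': 0.169, 'n': 7638}
{'px': (np.float64(324.0), np.float64(352.0)), 'c': (0.6886, -0.0185), 'L': 40, 'B': 18, 'ang': -2.1, 'z': 0.169, 'n': 2564}
offset [  0.7   0.7 108.1] turn [0.    0.    0.001] rows>= 3 pos [0.6901 0.0043 0.1721] yaw 87.4 j7 -23.2 t 32.65 F [-0.5  0.4 -0.6] op 0.455
```

View pics/t_w.png

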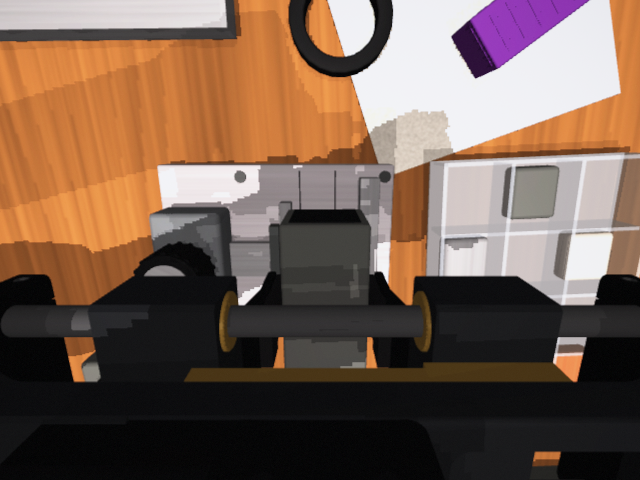

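The blank is held over the vise bed between jaw (px (275,250)) and fence (370,230), aligned in yaw. I'll lower it to about 2–3 mm above the bed and release.

```bash
python3 -m crank '{"offset":[[3,1,35],[3,1,65],[3,1,90],[3,1,100],[3,1,106],[3,1,107],[3,1,107]],"turn":[[0,0,0],[0,0,0],[0,0,0],[0,0,0],[0,0,0],[0,0,0],[0,0,0]],"hand":[1,1,1,1,1,1,1]}' 40;  python3 - <<'E'
from h import *
p,d,W,s=shot("wrist","u_w")
to(.6898+.0226*.0471,-.0177+.0226,.064,87.3)
E
```

```text
t: 33.35
position: [0.6928, 0.0072, 0.0659]
orientation: [[0.047, 0.999, 0.002], [0.999, -0.047, 0.0], [0.0, 0.002, -1.0]]
force: [0.2, -0.4, -0.8]
opening: 0.455
offset [-2.4 -1.9  2. ] turn [ 0.002 -0.     0.   ] rows>= 1 pos [0.6929 0.0072 0.066 ] yaw 87.3 j7 -26.7 t 33.4 F [-0.1  0.5 -1.8] op 0.456
```

View pics/u_w.png

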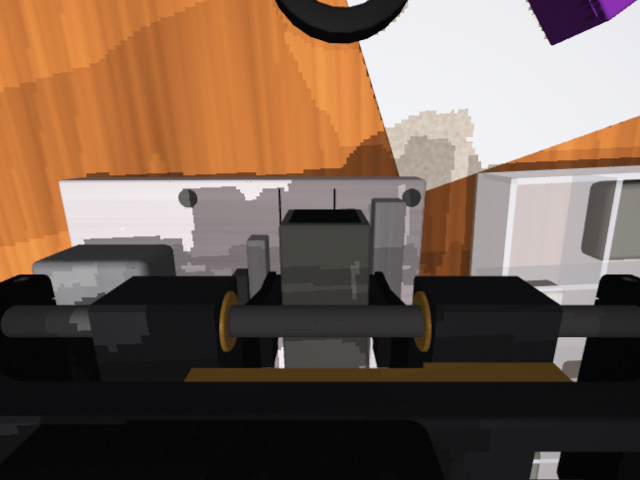

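The blank sits between jaw (px (258,265)) and fence (388,240). I'll release and lift.

```bash
python3 -m crank '{"offset":[[0,-1,2],[0,-1,2],[0,-1,2],[0,-1,2],[0,-1,2],[0,-1,-40],[0,-1,-80],[0,-1,-120],[-60,-1,-140],[-100,-1,-140],[-100,-1,-140],[-100,-1,-140]],"turn":[[0,0,0],[0,0,0],[0,0,0],[0,0,0],[0,0,0],[0,0,0],[0,0,0],[0,0,0],[0,0,0],[0,0,0],[0,0,0],[0,0,0]],"hand":[1,-0.3,-0.3,-0.3,-0.3,-0.3,-0.3,-0.3,-0.3,-0.3,-0.3,-0.3]}' 40;  python3 - <<'E'
from h import *
o=np.array([.6468,-.0157]);a=np.radians(-2.7);ex=np.array([np.cos(a),np.sin(a)]);ey=np.array([-ex[1],ex[0]])
p,d,W,s=shot("wrist","v_w")
for b in blobs(W,.05,.07,(.63,.8,-.15,.12),100):print(b,(np.array(b['c'])-o)@ex,(np.array(b['c'])-o)@ey)
for b in blobs(W,.088,.10,(.5,.63,-.12,.1),40):print(b)
to(.5789,-.0125,.16,90)
print(s["joints"])
E
```

```text
t: 34.6
position: [0.686, -0.0958, 0.2044]
orientation: [[0.052, 0.999, -0.0], [0.999, -0.052, -0.001], [-0.001, -0.0, -1.0]]
force: [-0.6, 0.4, 0.7]
opening: 0.654
{'px': (np.float64(325.0), np.float64(132.0)), 'c': (0.6901, -0.0183), 'L': 130, 'B': 40, 'ang': 87.5, 'z': 0.0598, 'n': 8440} 0.043374408357698374 -0.0005574043591735959
{'px': (np.float64(169.0), np.float64(137.0)), 'c': (0.5793, -0.0125), 'L': 50, 'B': 50, 'ang': 29.2, 'z': 0.0933, 'n': 3932}
offset [  75.2 -110.9   44.5] turn [-0.    -0.001 -0.048] rows>= 3 pos [ 0.6861 -0.0929  0.2044] yaw 87.3 j7 -14.1 t 34.65 F [-0.1 -0.1  0.4] op 0.648
[ 26.39197548  34.35836988 -33.76229355  86.2233266   20.20217859
  65.5738447  -14.11976204]
```

View pics/v_w.png

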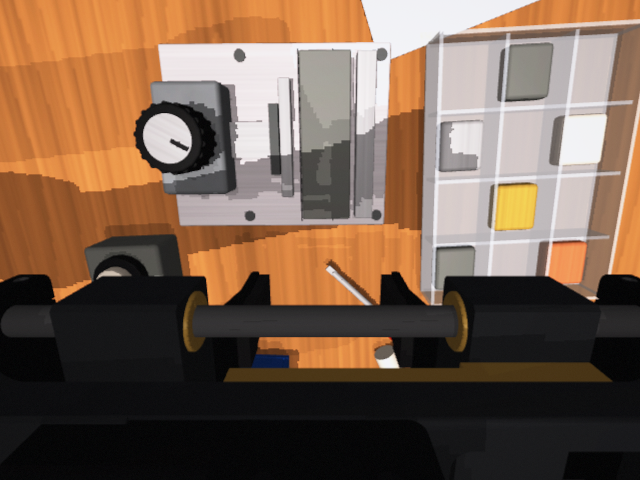

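Viewed from above, the blank (px (325,132)) sits between jaw and fence, centred (43 mm, −0.6 mm in vise axes) and square; the knob is at (175,137). I'll move over the knob, pre-rotated counter-clockwise.

```bash
python3 -c "
from h import *
to(.5791,-.0125,.15,170)"; python3 -m crank '{"offset":[[75,-111,54],[75,-111,54],[75,-111,54],[75,-111,54],[75,-111,54],[75,-111,54],[75,-111,54],[75,-111,54],[75,-111,54],[75,-111,54],[75,-111,54],[75,-111,54]],"turn":[[0,0,-1.44],[0,0,-1.44],[0,0,-1.44],[0,0,-1.44],[0,0,-1.44],[0,0,-1.44],[0,0,-1.44],[0,0,-1.44],[0,0,-1.44],[0,0,-1.44],[0,0,-1.44],[0,0,-1.44]],"hand":[-0.5,-0.5,-0.5,-0.5,-0.5,-0.5,-0.5,-0.5,-0.5,-0.5,-0.5,-0.5]}' 50; python3 -c "
from h import *
to(.5791,-.0125,.083,170)
print(monitor.read_state()['joints'].round(1))"
```

```text
offset [  75.2 -110.7   54.5] turn [ 0.000e+00 -1.000e-03 -1.444e+00] rows>= 10 pos [ 0.6861 -0.0929  0.2044] yaw 87.3 j7 -14.1 t 34.65 F [-0.1 -0.1  0.4] op 0.648
t: 35.85
position: [0.5787, -0.0111, 0.1505]
orientation: [[-0.984, 0.176, -0.0], [0.176, 0.984, 0.001], [0.0, 0.001, -1.0]]
force: [0.2, -0.1, -0.1]
opening: 0.752
offset [-0.7 -1.3 67.5] turn [ 0.001 -0.    -0.003] rows>= 2 pos [ 0.5787 -0.0111  0.1505] yaw 169.8 j7 48.0 t 35.85 F [ 0.2 -0.1 -0.1] op 0.752
[ 36.4  34.6 -55.  104.5  32.9  58.5  48. ]
```

```bash
python3 -m crank '{"offset":[[0,-1,30],[0,-1,55],[0,-1,67],[0,-1,67],[0,-1,67],[0,-1,67],[0,-1,67],[0,-1,67],[0,-1,67]],"turn":[[0,0,0],[0,0,0],[0,0,0],[0,0,0],[0,0,0],[0,0,0],[0,0,0],[0,0,0],[0,0,0]],"hand":[-0.5,-0.5,-0.5,-0.5,1,1,1,1,1]}' 50; python3 -m crank '{"offset":[[0,0,0],[0,0,0],[0,0,0],[0,0,0],[0,0,0],[0,0,0],[0,0,0],[0,0,0],[0,0,0],[0,0,0],[0,0,0],[0,0,0]],"turn":[[0,0,0.12],[0,0,0.24],[0,0,0.36],[0,0,0.48],[0,0,0.6],[0,0,0.72],[0,0,0.84],[0,0,0.96],[0,0,1.08],[0,0,1.2],[0,0,1.3],[0,0,1.3]],"hand":[1,1,1,1,1,1,1,1,1,1,1,1]}' 50;python3 -c "
from h import *
to(.5791,-.0125,.083,20)
s=monitor.read_state()
print(s['joints'].round(1),s['ft_torque'].round(3))"
```

```text
t: 36.75
position: [0.5797, -0.0129, 0.0847]
orientation: [[-0.984, 0.177, 0.002], [0.177, 0.984, 0.001], [-0.002, 0.001, -1.0]]
force: [-0.4, 1.7, 3.8]
opening: 0.537
t: 37.95
position: [0.5791, -0.0134, 0.0846]
orientation: [[-0.093, 0.996, 0.001], [0.996, 0.093, -0.001], [-0.001, 0.001, -1.0]]
force: [-1.1, 0.7, 6.4]
opening: 0.54
offset [0.9 0.  1.6] turn [ 1.000e-03 -0.000e+00  1.314e+00] rows>= 9 pos [ 0.5791 -0.0134  0.0846] yaw 95.3 j7 -18.8 t 37.95 F [-1.1  0.7  6.4] op 0.54
[ 21.9  32.7 -33.2 107.9  24.2  46.4 -18.8] [ 0.203  0.194 -0.039]
```

```bash
python3 -m crank '{"offset":[[0,0,0],[0,0,0],[0,0,0],[0,0,0],[0,0,0],[0,0,0],[0,0,0],[0,0,0],[0,0,0],[0,0,0],[0,0,0],[0,0,0]],"turn":[[0,0,0.12],[0,0,0.24],[0,0,0.36],[0,0,0.48],[0,0,0.6],[0,0,0.72],[0,0,0.84],[0,0,0.96],[0,0,1.08],[0,0,1.2],[0,0,1.3],[0,0,1.3]],"hand":[1,1,1,1,1,1,1,1,1,1,1,1]}' 50;python3 - <<'E'
from h import *
to(.5791,-.0125,.083,20)
s=monitor.read_state()
print(s['joints'].round(1),s['ft_torque'].round(3))
o=np.array([.6468,-.0157]);a=np.radians(-2.7);ex=np.array([np.cos(a),np.sin(a)]);ey=np.array([-ex[1],ex[0]])
p,d,W,s=shot("wrist","w_w")
p,d,W,s=shot("top","w_t")
cv2.imwrite("pics/w_tc.png",cv2.resize(p[150:300,270:430],None,fx=4,fy=4,interpolation=cv2.INTER_CUBIC))
for b in blobs(W,.05,.07,(.63,.8,-.15,.12),100):print(b,(np.array(b['c'])-o)@ex,(np.array(b['c'])-o)@ey)
E
```

```text
t: 39.15
position: [0.5785, -0.013, 0.0846]
orientation: [[0.934, 0.356, -0.0], [0.356, -0.934, 0.0], [-0.0, -0.0, -1.0]]
force: [-3.2, 1.7, 8.0]
opening: 0.539
offset [ 0.7 -0.3  1.6] turn [-0.     0.     0.015] rows>= 1 pos [ 0.5785 -0.013   0.0846] yaw 20.9 j7 -81.4 t 39.15 F [-3.2  1.7  8. ] op 0.539
[  8.2  29.5 -14.6 108.8  10.5  43.1 -81.4] [ 0.43   0.577 -0.073]
```

View pics/w_tc.png

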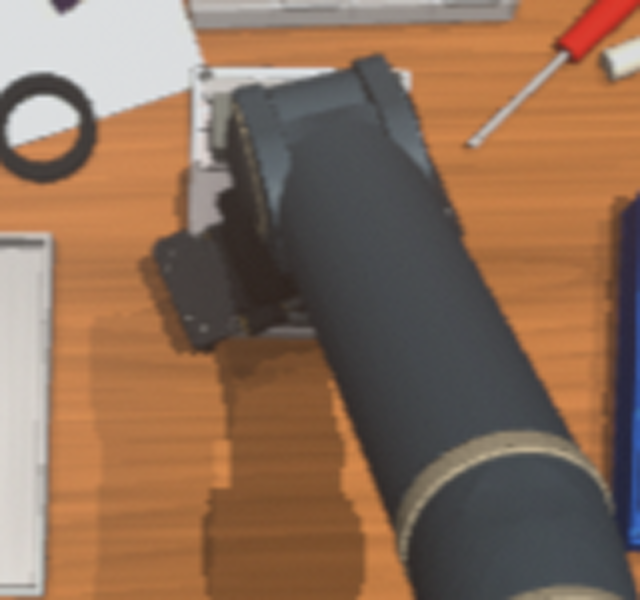

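View pics/w_w.png

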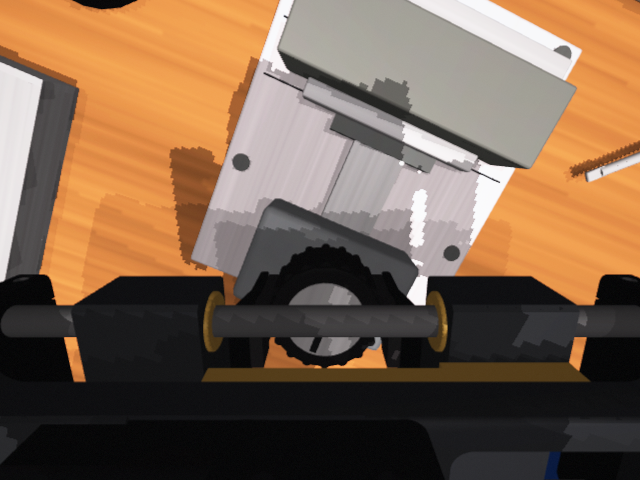

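The jaw has advanced toward the blank (gap near px (400,140)) and the gripper holds the knob at (325,315). I'll turn a little further, then regrasp.

```bash
python3 -m crank '{"offset":[[0,0,0],[0,0,0],[0,0,0],[0,0,0],[0,0,0],[0,0,0],[0,0,0]],"turn":[[0,0,0.12],[0,0,0.24],[0,0,0.36],[0,0,0.48],[0,0,0.6],[0,0,0.7],[0,0,0.7]],"hand":[1,1,1,1,1,1,1]}' 50;python3 - <<'E'
from h import *
s=monitor.read_state()
to(.5791,-.0125,.083,-20)
print(s['joints'].round(1),s['ft_torque'].round(3))
E
python3 -m crank '{"offset":[[0,0,0],[0,0,0],[0,0,0],[0,0,-20],[0,0,-50],[0,0,-70],[0,0,-70]],"turn":[[0,0,0],[0,0,0],[0,0,0],[0,0,0],[0,0,0],[0,0,0],[0,0,0]],"hand":[-0.5,-0.5,-0.5,-0.5,-0.5,-0.5,-0.5]}' 50;python3 - <<'E'
from h import *
to(.5791,-.0125,.15,140)
p,d,W,s=shot("wrist","x_w")
to(.5791,-.0125,.15,70)
E
```

```text
t: 39.95
position: [0.5785, -0.0126, 0.0846]
orientation: [[0.944, -0.329, -0.001], [-0.329, -0.944, 0.001], [-0.001, -0.001, -1.0]]
force: [-3.3, 2.0, 7.3]
opening: 0.541
offset [ 0.5 -0.3  1.6] turn [-0.001  0.001  0.013] rows>= 1 pos [ 0.5785 -0.0126  0.0846] yaw -19.2 j7 -115.0 t 39.95 F [-3.3  2.   7.3] op 0.541
[   0.5   28.7   -4.5  109.2    3.1   42.2 -115. ] [ 0.57   0.607 -0.073]
t: 40.65
position: [0.5807, -0.0141, 0.1562]
orientation: [[0.944, -0.33, 0.006], [-0.33, -0.944, -0.0], [0.006, -0.002, -1.0]]
force: [0.3, -0.2, 0.1]
opening: 0.753
offset [-2.  -1.   6.2] turn [ 0.007 -0.004 -2.78 ] rows>= 19 pos [ 0.5807 -0.0141  0.1562] yaw -19.3 j7 -114.3 t 40.65 F [ 0.3 -0.2  0.1] op 0.753
offset [-0.9 -1.4  4.5] turn [ 1.000e-03 -2.000e-03 -1.558e+00] rows>= 11 pos [ 0.5794 -0.0141  0.1545] yaw -19.3 j7 -114.3 t 40.7 F [-1.2 -0.5  0.2] op 0.748
```

View pics/x_w.png

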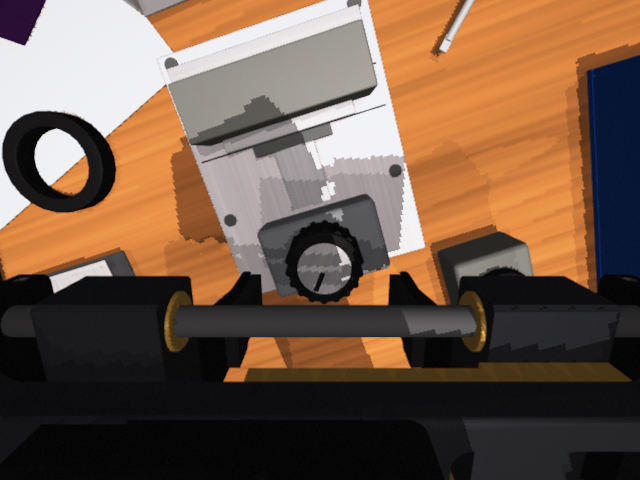

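The blank is now pushed by the jaw toward the fence. The estimated screw is about 3.8 rad, so I'll rotate back for the second stroke.

```bash
python3 -m crank '{"offset":[[0,0,0],[0,0,0],[0,0,0],[0,0,0],[0,0,0],[0,0,0],[0,0,0],[0,0,0],[0,0,0],[0,0,0],[0,0,0],[0,0,0]],"turn":[[0,0,-0.14],[0,0,-0.28],[0,0,-0.42],[0,0,-0.56],[0,0,-0.7],[0,0,-0.84],[0,0,-0.98],[0,0,-1.12],[0,0,-1.26],[0,0,-1.4],[0,0,-1.54],[0,0,-1.68]],"hand":[-0.5,-0.5,-0.5,-0.5,-0.5,-0.5,-0.5,-0.5,-0.5,-0.5,-0.5,-0.5]}'; python3 -m crank '{"offset":[[0,0,0],[0,0,0],[0,0,0],[0,0,0],[0,0,0],[0,0,0],[0,0,0],[0,0,0]],"turn":[[0,0,-0.14],[0,0,-0.28],[0,0,-0.42],[0,0,-0.56],[0,0,-0.7],[0,0,-0.84],[0,0,-0.9],[0,0,-0.9]],"hand":[-0.5,-0.5,-0.5,-0.5,-0.5,-0.5,-0.5,-0.5]}'; python3 -c "
from h import *
to(.5791,-.0125,.083,130)"
```

```text
t: 41.9
position: [0.5776, -0.014, 0.1517]
orientation: [[0.219, 0.976, -0.003], [0.976, -0.219, 0.0], [-0.0, -0.003, -1.0]]
force: [0.7, -0.1, -0.1]
opening: 0.748
t: 42.7
position: [0.5777, -0.014, 0.1518]
orientation: [[-0.623, 0.782, -0.003], [0.782, 0.623, 0.001], [0.003, -0.002, -1.0]]
force: [0.1, -0.5, -0.4]
opening: 0.754
offset [ 0.2  2.2 68.8] turn [-0.002 -0.003 -0.025] rows>= 2 pos [ 0.5777 -0.014   0.1518] yaw 128.6 j7 16.6 t 42.7 F [ 0.1 -0.5 -0.4] op 0.754
```

```bash
python3 -m crank '{"offset":[[0,2,30],[0,2,55],[0,2,68],[0,2,68],[0,2,68],[0,2,68],[0,2,68],[0,2,68],[0,2,68]],"turn":[[0,0,0],[0,0,0],[0,0,0],[0,0,0],[0,0,0],[0,0,0],[0,0,0],[0,0,0],[0,0,0]],"hand":[-0.5,-0.5,-0.5,-0.5,1,1,1,1,1]}' 50; python3 -m crank '{"offset":[[0,0,0],[0,0,0],[0,0,0],[0,0,0],[0,0,0],[0,0,0]],"turn":[[0,0,0.1],[0,0,0.2],[0,0,0.3],[0,0,0.4],[0,0,0.5],[0,0,0.5]],"hand":[1,1,1,1,1,1]}' 50;python3 -c "
from h import *
to(.5791,-.0125,.083,20)
s=monitor.read_state()
print(s['joints'].round(1),s['ft_torque'].round(3))"
```

```text
t: 43.6
position: [0.5798, -0.0134, 0.0864]
orientation: [[-0.623, 0.782, -0.001], [0.782, 0.623, -0.002], [-0.001, -0.002, -1.0]]
force: [-3.2, -2.7, 5.9]
opening: 0.538
t: 44.2
position: [0.5794, -0.0136, 0.0864]
orientation: [[-0.17, 0.986, -0.002], [0.986, 0.17, -0.003], [-0.002, -0.002, -1.0]]
force: [-3.7, -2.9, 5.9]
opening: 0.54
offset [ 1.2 -0.1  3.4] turn [-0.     0.003  1.392] rows>= 10 pos [ 0.5794 -0.0136  0.0864] yaw 99.8 j7 -11.3 t 44.2 F [-3.7 -2.9  5.9] op 0.54
[ 18.5  31.6 -28.5 107.9  20.6  45.7 -11.3] [-0.63   1.    -0.047]
```

```bash
python3 -m crank '{"offset":[[0,0,0],[0,0,0],[0,0,0],[0,0,0]],"turn":[[0,0,0.1],[0,0,0.2],[0,0,0.3],[0,0,0.4]],"hand":[1,1,1,1]}' 50;python3 -c "
from h import *
s=monitor.read_state()
to(.5791,-.0125,.083,20)
print(s['joints'].round(1),s['ft_torque'].round(3))";  python3 -m crank '{"offset":[[0,0,0],[0,0,0]],"turn":[[0,0,0.1],[0,0,0.2]],"hand":[1,1]}' 50;python3 -c "
from h import *
s=monitor.read_state()
to(.5791,-.0125,.083,20)
print(s['joints'].round(1),s['ft_torque'].round(3))";  python3 -m crank '{"offset":[[0,0,0],[0,0,0]],"turn":[[0,0,0.1],[0,0,0.2]],"hand":[1,1]}' 50;python3 -c "
from h import *
s=monitor.read_state()
to(.5791,-.0125,.083,20)
print(s['joints'].round(1),s['ft_torque'].round(3))
p,d,W,s=shot('wrist','y_w')"
```

```text
t: 44.6
position: [0.579, -0.0136, 0.0864]
orientation: [[0.229, 0.973, -0.003], [0.973, -0.229, -0.002], [-0.003, -0.002, -1.0]]
force: [-5.9, -1.8, 7.3]
opening: 0.544
offset [ 1.1 -0.1  3.4] turn [-0.001  0.004  0.99 ] rows>= 7 pos [ 0.579  -0.0136  0.0864] yaw 76.7 j7 -30.7 t 44.6 F [-5.9 -1.8  7.3] op 0.544
[ 14.4  30.5 -22.8 108.2  16.4  44.7 -30.7] [-0.587  1.281  0.177]
t: 44.8
position: [0.5788, -0.0135, 0.0864]
orientation: [[0.418, 0.908, -0.003], [0.908, -0.418, -0.002], [-0.003, -0.002, -1.0]]
force: [-6.2, -2.5, 6.7]
opening: 0.539
offset [ 1.1 -0.2  3.4] turn [-0.     0.004  0.791] rows>= 6 pos [ 0.5788 -0.0135  0.0864] yaw 65.3 j7 -40.3 t 44.8 F [-6.2 -2.5  6.7] op 0.539
[ 12.2  30.1 -20.  108.3  14.3  44.2 -40.3] [-0.517  1.35   0.33 ]
t: 45.0
position: [0.5787, -0.0134, 0.0864]
orientation: [[0.589, 0.808, -0.003], [0.808, -0.589, -0.002], [-0.004, -0.001, -1.0]]
force: [-6.4, -3.2, 8.0]
opening: 0.539
offset [ 1.  -0.2  3.4] turn [-0.     0.004  0.592] rows>= 4 pos [ 0.5787 -0.0134  0.0864] yaw 53.9 j7 -50.0 t 45.0 F [-6.4 -3.2  8. ] op 0.539
[ 10.1  29.7 -17.1 108.5  12.3  43.8 -50. ] [-0.478  1.437  0.359]
```

View pics/y_w.png

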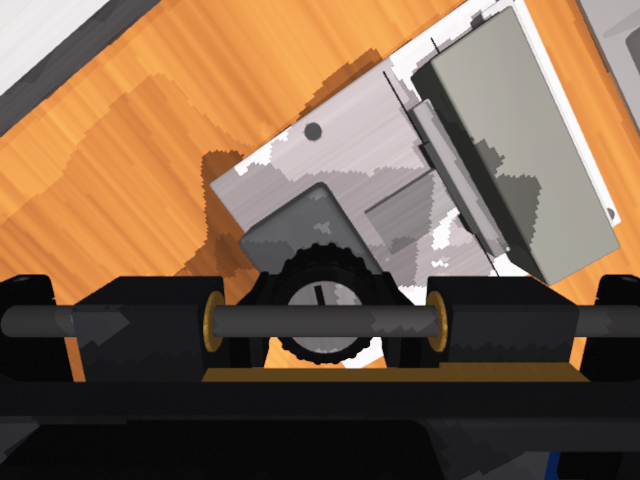

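The torque has plateaued at about 0.36 N·m, so the ratchet is slipping. The knob's mark is at px (321,297). I'll turn further and see whether the mark moves with the gripper.

```bash
python3 -m crank '{"offset":[[0,0,0],[0,0,0],[0,0,0],[0,0,0],[0,0,0],[0,0,0],[0,0,0],[0,0,0]],"turn":[[0,0,0.1],[0,0,0.2],[0,0,0.3],[0,0,0.4],[0,0,0.5],[0,0,0.6],[0,0,0.7],[0,0,0.8]],"hand":[1,1,1,1,1,1,1,1]}' 50;python3 -c "
from h import *
s=monitor.read_state()
to(.5791,-.0125,.083,20)
print(s['joints'].round(1),s['ft_torque'].round(3))
p,d,W,s=shot('wrist','z_w')"
```

```text
t: 45.85
position: [0.5783, -0.0128, 0.0864]
orientation: [[0.99, 0.141, -0.004], [0.141, -0.99, -0.001], [-0.004, 0.0, -1.0]]
force: [-7.3, -0.8, 8.9]
opening: 0.544
offset [ 0.8 -0.2  3.4] turn [-0.     0.004 -0.208] rows>= 2 pos [ 0.5783 -0.0128  0.0864] yaw 8.1 j7 -88.4 t 45.85 F [-7.3 -0.8  8.9] op 0.544
[  1.3  28.7  -5.5 109.    4.   42.7 -88.4] [-0.184  1.645  0.329]
```

View pics/z_w.png

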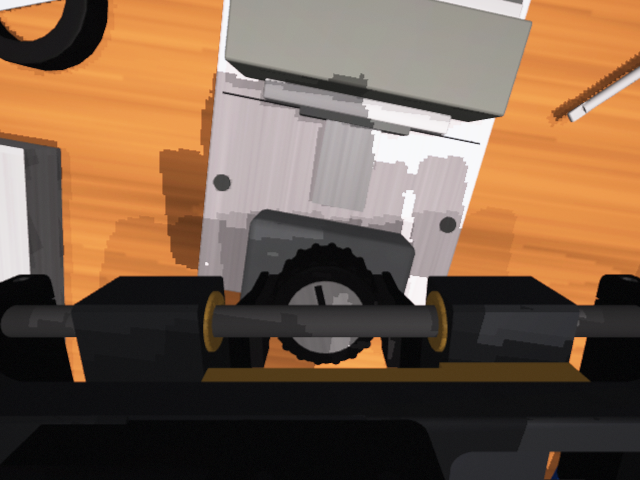

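The mark stayed at (321,297) in the gripper frame, so the knob turned 0.8 rad at plateau torque, more than five clicks. I'll release, lift and check the clamped blank.

```bash
python3 -m crank '{"offset":[[0,0,0],[0,0,0],[0,0,0],[0,0,-20],[0,0,-50],[0,0,-90],[0,0,-110],[0,0,-110]],"turn":[[0,0,0],[0,0,0],[0,0,0],[0,0,0],[0,0,0],[0,0,0],[0,0,0],[0,0,0]],"hand":[-0.5,-0.5,-0.5,-0.5,-0.5,-0.5,-0.5,-0.5]}' 50;python3 - <<'E'
from h import *
o=np.array([.6468,-.0157]);a=np.radians(-2.7);ex=np.array([np.cos(a),np.sin(a)]);ey=np.array([-ex[1],ex[0]])
p,d,W,s=shot("wrist","aa_w")
for b in blobs(W,.05,.07,(.63,.8,-.15,.12),100):print(b,(np.array(b['c'])-o)@ex,(np.array(b['c'])-o)@ey)
x=(W[...,:2]-o)@ex;y=(W[...,:2]-o)@ey;z=W[...,2]
m=(z>.031)&(z<.039)&(abs(y)<.045)
h,e=np.histogram(x[m]*1000,bins=np.arange(0,90,2));print([(int(e[i]),int(h[i])) for i in range(len(h)) if h[i]])
to(.4965,-.132,.15,60)
print(s['joints'])
E
```

```text
t: 46.7
position: [0.5829, -0.0122, 0.1992]
orientation: [[0.99, 0.143, 0.008], [0.143, -0.99, 0.0], [0.008, 0.001, -1.0]]
force: [0.4, 0.1, -0.0]
opening: 0.749
{'px': (np.float64(353.0), np.float64(93.0)), 'c': (0.6972, -0.0183), 'L': 130, 'B': 40, 'ang': 87.4, 'z': 0.0597, 'n': 9632} 0.05046652646992836 -0.00022294855913513332
[(0, 69), (2, 68), (4, 66), (6, 73), (8, 75), (10, 81), (12, 72), (14, 71), (16, 156), (18, 165), (20, 241), (22, 259), (24, 258), (26, 254), (28, 256), (30, 113), (74, 26), (76, 291), (78, 303), (80, 289), (82, 312), (84, 290), (86, 39)]
offset [-101.4  106.2   46.7] turn [ 0.002 -0.004 -0.903] rows>= 7 pos [ 0.5815 -0.0123  0.197 ] yaw 8.2 j7 -87.1 t 46.75 F [-0.1  0.2 -1. ] op 0.749
[  1.8126166   20.77959641  -6.08335035 103.69063022   2.63007475
  55.19528178 -87.11706883]
```

View pics/aa_w.png

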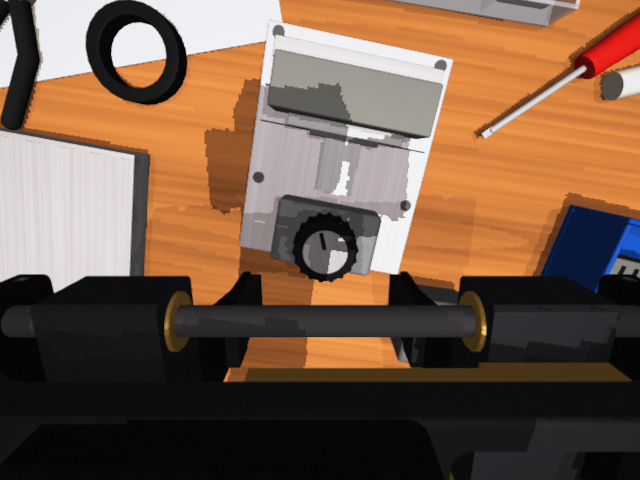

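The blank is at the seat (50.5 mm, −0.2 mm, square) with the jaw on it. I'll move over the button with closed fingers and check the tray, tote and tools first.

```bash
python3 -m crank '{"offset":[[-101,106,46],[-101,106,46],[-101,106,46],[-101,106,46],[-101,106,46],[-101,106,46],[-101,106,46],[-101,106,46],[-101,106,46],[-101,106,46]],"turn":[[0,0,-0.9],[0,0,-0.9],[0,0,-0.9],[0,0,-0.9],[0,0,-0.9],[0,0,-0.9],[0,0,-0.9],[0,0,-0.9],[0,0,-0.9],[0,0,-0.9]],"hand":[1,1,1,1,1,1,1,1,1,1]}' 30;python3 - <<'E'
from h import *
p,d,W,s=shot("top","bb_t")
for b in blobs(W,.03,.049,(.1,.65,-.2,.375)):print(b)
for b in blobs(W,.035,.05,(.37,.63,-.46,-.24)):print('tote',b)
p,d,W,s=shot("wrist","bb_w")
z=W[...,2]
m=(p.min(-1)>150)&(z>.058)&(z<.07)&(W[...,0]<.53)&(W[...,1]<-.08)
q=W[m]
if len(q):print("btn",cv2.minEnclosingCircle((q[:,:2]*1000).astype(np.float32)),np.median(q[:,2]),len(q))
to(.4965,-.132,.09,60)
E
```

```text
t: 47.75
position: [0.4955, -0.1317, 0.1493]
orientation: [[0.504, 0.864, -0.0], [0.864, -0.504, -0.0], [-0.0, -0.0, -1.0]]
force: [-0.0, 0.7, 0.1]
opening: 0.014
{'px': (np.float64(344.0), np.float64(203.0)), 'c': (0.6321, -0.0127), 'L': 34, 'B': 29, 'ang': -1.8, 'z': 0.0324, 'n': 90}
{'px': (np.float64(241.0), np.float64(330.0)), 'c': (0.2792, 0.2821), 'L': 80, 'B': 42, 'ang': 0.1, 'z': 0.0403, 'n': 454}
{'px': (np.float64(230.0), np.float64(374.0)), 'c': (0.1616, 0.3131), 'L': 81, 'B': 41, 'ang': 58.0, 'z': 0.0404, 'n': 473}
tote {'px': (np.float64(466.0), np.float64(203.0)), 'c': (0.6195, -0.3606), 'L': 154, 'B': 4, 'ang': 84.5, 'z': 0.0422, 'n': 80}
tote {'px': (np.float64(451.0), np.float64(219.0)), 'c': (0.5728, -0.3117), 'L': 49, 'B': 43, 'ang': 84.7, 'z': 0.0451, 'n': 235}
tote {'px': (np.float64(499.0), np.float64(261.0)), 'c': (0.4501, -0.4399), 'L': 151, 'B': 4, 'ang': -5.5, 'z': 0.0426, 'n': 112}
tote {'px': (np.float64(467.0), np.float64(253.0)), 'c': (0.4723, -0.3572), 'L': 150, 'B': 89, 'ang': -62.6, 'z': 0.0447, 'n': 806}
tote {'px': (np.float64(479.0), np.float64(270.0)), 'c': (0.4262, -0.3819), 'L': 82, 'B': 41, 'ang': 84.5, 'z': 0.0447, 'n': 427}
btn ((498.3058166503906, -132.9336395263672), 13.98558521270752) 0.066590577925773 207
offset [ 0.2  0.9 59.5] turn [ 0.     0.    -0.004] rows>= 2 pos [ 0.4956 -0.1317  0.1495] yaw 59.8 j7 -26.2 t 47.85 F [ 1.3 -0.4  0.1] op 0.004
```

View pics/bb_t.png

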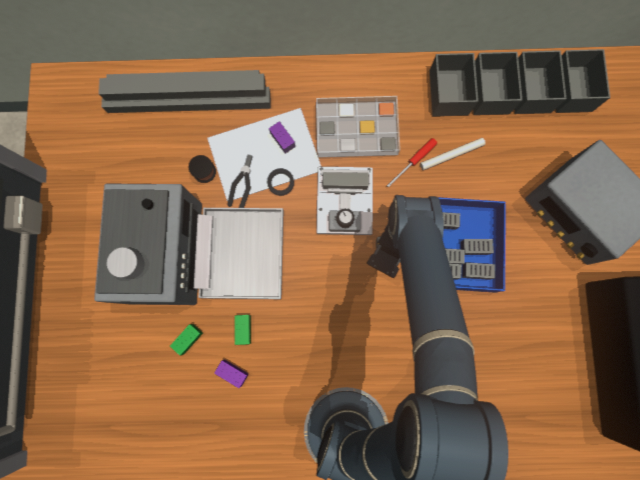

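View pics/bb_w.png

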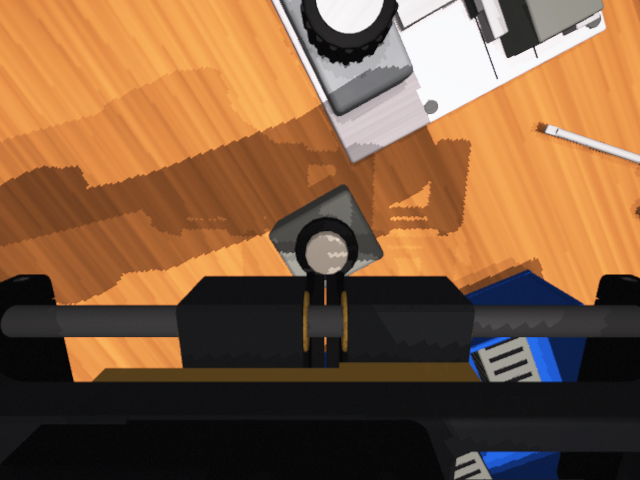

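The tray is empty, the tote holds the parts, and the blank is clamped. Tools are in place and the button is under the fingers at px (325,252). I'll check the collar height around the button before pressing.

```bash
python3 - <<'E'
from h import *
W=np.load("pics/r_W.npy")
r=np.hypot(W[...,0]-.4968,W[...,1]+.132)
for a in range(0,40,3):
    m=(r>a/1000)&(r<(a+3)/1000);z=W[...,2][m]
    print(a,m.sum(),np.percentile(z,[10,50,90]).round(4) if m.any() else '')
E
```

```text
0 28 [0.066  0.0669 0.0677]
3 87 [0.0659 0.0668 0.0676]
6 138 [0.0659 0.0669 0.0677]
9 199 [0.066  0.0669 0.0677]
12 315 [0.0579 0.0655 0.0671]
15 208 [0.0561 0.057  0.0583]
18 323 [0.056  0.0569 0.0577]
21 488 [0.0447 0.0537 0.0571]
24 282 [0.0439 0.0449 0.0457]
27 409 [0.0434 0.0447 0.0457]
30 613 [0.0074 0.044  0.0454]
33 709 [0.0001 0.0401 0.045 ]
36 588 [-0.0005  0.025   0.0449]
39 498 [-0.0008  0.009   0.0441]
```

```bash
python3 -m crank '{"offset":[[0,1,30],[0,1,50],[0,1,58],[0,1,58],[0,1,58]],"turn":[[0,0,0],[0,0,0],[0,0,0],[0,0,0],[0,0,0]],"hand":[1,1,1,1,1]}' 30; python3 -m crank '{"offset":[[0,0,2],[0,0,4],[0,0,4]],"turn":[[0,0,0],[0,0,0],[0,0,0]],"hand":[1,1,1]}' 30;  python3 -m crank '{"offset":[[0,0,2],[0,0,3],[0,0,3]],"turn":[[0,0,0],[0,0,0],[0,0,0]],"hand":[1,1,1]}' 30
```

```text
t: 48.35
position: [0.497, -0.1324, 0.0922]
orientation: [[0.503, 0.864, 0.001], [0.864, -0.503, -0.0], [0.0, 0.001, -1.0]]
force: [1.2, -0.4, 0.4]
opening: 0.009
t: 48.65
position: [0.4972, -0.1325, 0.0882]
orientation: [[0.503, 0.864, 0.002], [0.864, -0.503, -0.0], [0.001, 0.002, -1.0]]
force: [0.9, -0.4, 1.8]
opening: 0.003
t: 48.95
position: [0.4972, -0.1325, 0.0849]
orientation: [[0.503, 0.864, 0.002], [0.864, -0.503, -0.0], [0.001, 0.002, -1.0]]
force: [1.0, -0.2, 3.8]
opening: 0.002
```

```bash
python3 -m crank '{"offset":[[0,0,1],[0,0,2],[0,0,2]],"turn":[[0,0,0],[0,0,0],[0,0,0]],"hand":[1,1,1]}' 30; python3 -m crank '{"offset":[[0,0,1],[0,0,2],[0,0,2]],"turn":[[0,0,0],[0,0,0],[0,0,0]],"hand":[1,1,1]}' 30
```

```text
t: 49.25
position: [0.4972, -0.1326, 0.0833]
orientation: [[0.503, 0.864, 0.002], [0.864, -0.503, -0.001], [0.0, 0.002, -1.0]]
force: [0.9, -0.1, 9.1]
opening: 0.006
t: 49.55
position: [0.4973, -0.1325, 0.0831]
orientation: [[0.503, 0.864, 0.002], [0.864, -0.503, -0.001], [-0.0, 0.002, -1.0]]
force: [-4.1, 0.8, 23.2]
opening: 0.002
```

The button reached its hard stop: about 6 mm of travel, force 9 then 23 N. I'll retreat.

```bash
python3 -m crank '{"offset":[[0,0,-20],[0,0,-60],[0,0,-100],[-40,-60,-140],[-60,-110,-150],[-60,-110,-150],[-60,-110,-150],[-60,-110,-150]],"turn":[[0,0,0],[0,0,0],[0,0,0],[0,0,0],[0,0,0],[0,0,0],[0,0,0],[0,0,0]],"hand":[1,1,1,1,1,1,1,1]}' 30;python3 - <<'E'
from h import *
p,d,W,s=shot("top","cc_t");print(s["position"],s["force"])
o=np.array([.6468,-.0157]);a=np.radians(-2.7);ex=np.array([np.cos(a),np.sin(a)]);ey=np.array([-ex[1],ex[0]])
for b in blobs(W,.05,.07,(.63,.8,-.15,.12),100):print('blank',b,(np.array(b['c'])-o)@ex,(np.array(b['c'])-o)@ey)
for b in blobs(W,.035,.05,(.37,.63,-.46,-.24)):print('tote',b)
for b in blobs(W,.036,.049,(.36,.62,.17,.375)):print("tray",b)
E
```

```text
t: 50.35
position: [0.3704, -0.1289, 0.2304]
orientation: [[0.503, 0.864, -0.0], [0.864, -0.503, -0.0], [-0.0, -0.0, -1.0]]
force: [1.4, 0.0, -0.1]
opening: 0.007
[ 0.37043059 -0.1288922   0.23036643] [ 1.35336832  0.01640454 -0.07347676]
blank {'px': (np.float64(344.0), np.float64(179.0)), 'c': (0.6953, -0.0153), 'L': 129, 'B': 43, 'ang': 88.0, 'z': 0.0596, 'n': 652} 0.04842731635537168 0.002684218809402456
tote {'px': (np.float64(464.0), np.float64(203.0)), 'c': (0.6204, -0.3519), 'L': 180, 'B': 4, 'ang': 85.0, 'z': 0.0418, 'n': 98}
tote {'px': (np.float64(445.0), np.float64(219.0)), 'c': (0.5734, -0.2964), 'L': 80, 'B': 41, 'ang': 85.5, 'z': 0.0444, 'n': 408}
tote {'px': (np.float64(499.0), np.float64(250.0)), 'c': (0.4827, -0.4429), 'L': 217, 'B': 5, 'ang': -5.2, 'z': 0.0425, 'n': 154}
tote {'px': (np.float64(466.0), np.float64(251.0)), 'c': (0.4873, -0.3485), 'L': 150, 'B': 106, 'ang': -54.6, 'z': 0.0447, 'n': 772}
tote {'px': (np.float64(479.0), np.float64(270.0)), 'c': (0.4265, -0.3824), 'L': 82, 'B': 42, 'ang': 85.3, 'z': 0.0447, 'n': 426}
```

View pics/cc_t.png

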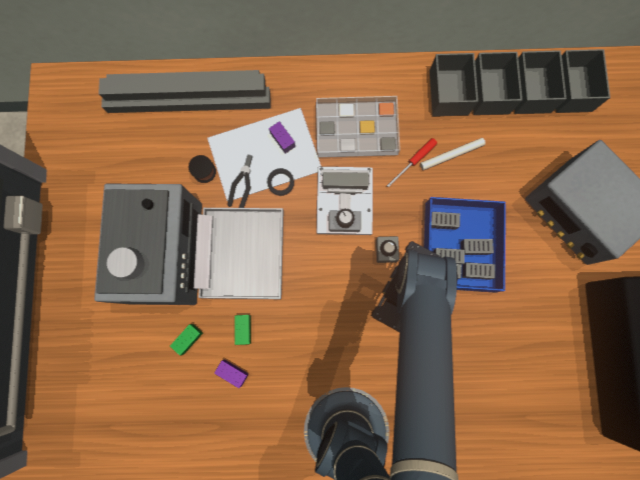

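```bash
python3 -m crank '{"offset":[[100,50,0],[200,100,0],[260,140,0],[260,140,0],[260,140,0],[260,140,0],[260,140,0],[260,140,0]],"turn":[[0,0,0],[0,0,0],[0,0,0],[0,0,0],[0,0,0],[0,0,0],[0,0,0],[0,0,0]],"hand":[1,1,1,1,1,1,1,1]}' 30;python3 - <<'E'
from h import *
p,d,W,s=shot("top","dd_t");print(s["position"])
for b in blobs(W,.038,.05,(.39,.61,-.43,-.25)):print('tote',b)
for b in blobs(W,.055,.07,(.44,.55,-.2,-.07),40):print('btn',b)
print(W[247,385:394,2])
cv2.imwrite("pics/dd_c.png",cv2.resize(p[160:310,300:520],None,fx=3.5,fy=3.5))
E
```

```text
t: 51.2
position: [0.6235, 0.0267, 0.2281]
orientation: [[0.501, 0.865, -0.004], [0.865, -0.501, 0.001], [-0.001, -0.004, -1.0]]
force: [-0.2, -0.2, 0.1]
opening: 0.001
[0.62349058 0.0267181  0.22807117]
tote {'px': (np.float64(445.0), np.float64(219.0)), 'c': (0.5741, -0.2962), 'L': 81, 'B': 42, 'ang': 86.6, 'z': 0.0449, 'n': 398}
tote {'px': (np.float64(457.0), np.float64(257.0)), 'c': (0.4605, -0.3373), 'L': 172, 'B': 111, 'ang': 88.2, 'z': 0.0449, 'n': 1229}
tote {'px': (np.float64(479.0), np.float64(270.0)), 'c': (0.4261, -0.3824), 'L': 82, 'B': 41, 'ang': 83.7, 'z': 0.0447, 'n': 416}
[0.68936285 0.69072083 0.6885002  0.69056523 0.68673641 0.68628595
 0.68952313 0.6865533  0.68513927]
```

View pics/dd_c.png

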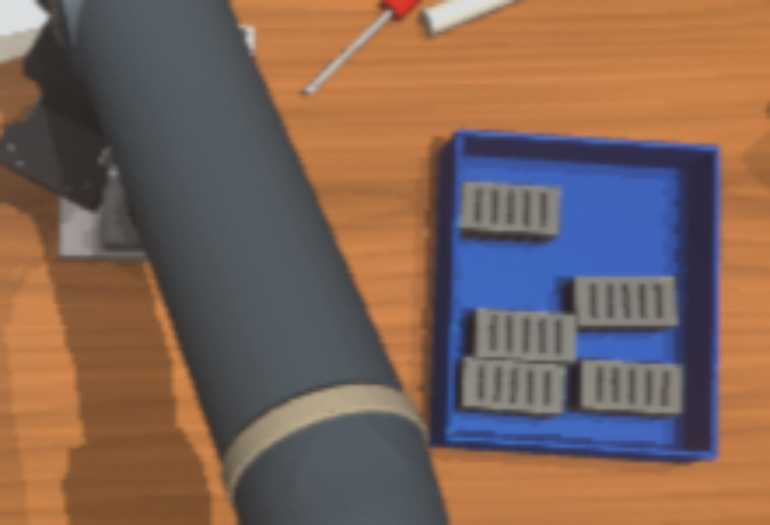

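All five parts are in the tote (crop px (510,210), (525,335), (513,387), (625,300), (632,388)). One has shifted a few centimetres inside it. I'll hand in.

```bash
python3 -c "
from station import close_job
print(close_job())"
```

```text
the job is handed in; nothing more can be done
None
```

I moved all five slotted parts from the tray into the tote, clamped the blank in the vise, then pressed the start button once and withdrew. The job was handed in at about 51 s; it gives no verdict.

- **Tote and tray:** the last top views showed the tray empty and five parts in the tote. One part had shifted a few centimetres inside the tote by itself, which needed no fixing.
- **Blank:** after tightening, the wrist camera put it at x = 50.5 mm, y = −0.2 mm in the vise's axes. It was square within the measurement and the jaw face was on it.
- **Disagreement:** after the press, the coarser top camera read the blank at 48.4 / 2.7 mm. The two cameras differed by about that much on other objects too, so I don't think it moved. I had no wrist view of it after the press.
- **Ratchet:** the torque levelled off at about 0.36 N·m. The knob then turned a further 0.8 rad (over five clicks) without slipping in the grip. Screw angle and slip were inferred from the turning and the torque, not read directly.
- **Start button:** pressed about 6 mm to its hard stop, with up to 23 N on the tool. I could not see its height in the last picture because the arm hid it.
- **Tools:** the pliers, driver and tape were where they started in the last clear top view, just after the press.

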